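# Refit the washed rollers in a film cleaner

## Task

Refit the film cleaner: turn its tipped blue roller frame level by the black handle, lock it there with the red T-handle latch, and fit every roller from the drying mat between the two end cups of a bay of its own, brass sprung tip in the open slot and black nose in the ringed hole opposite. When all are in, squeeze the trigger of the clamped antistatic gun fully, hold it for a second and let it go; then open the latch and tip the loaded frame fully back by its handle into the running position. Leave the other things on the bench alone.

Things in the scene. Friction and masses are not known exactly. Their poses are not given: they have to be found in the camera images.
- pivot (a point): Middle of the film cleaner's pivot axis, 100 mm above the table, between two aluminium cheeks on a grey base plate (148 x 386 x 12 mm). Its y axis is the pivot (long) axis, its x axis points away from the robot, level; fixed to the base, it does not tilt with the blue roller frame (314 mm long) that turns about it.
- frame (a joint): Tilt of the roller frame, rad: 0 is level, against its rubber stop, for loading; grows as the handle side (-x, near the robot) rises to the rear stop at 1.0, the running position. Starts tipped at 0.45 to 0.9. A stiff hinge (0.35 N m, 3 to 4 N at the handle): it stays where it is left.
- handle (a point): Middle of the frame's black handle bar: 12 mm thick, 70 mm long along y, on two arms; when the frame is level, 112 mm from the pivot axis on its -x side and 30 mm above it. Moves with the frame. The frame's wall is 40 mm behind it and 8 mm higher. Push or grip it to turn the frame.
- latch (a joint): Turn of the T-handle latch, rad: 0 is open (starts at 0 to 0.15), grows clockwise seen from above to 1.57, shut; friction 0.04 N m. Shut, its yellow tongue (42 mm long, about 45 mm below the T bar) lies over the frame's end rail and holds it down. Turned while the frame is tipped, the tongue would block the frame.
- latch_grip (a point): On the latch's vertical axis at half height of its red T bar (44 mm long, 11 mm wide, 20 mm high), 148 mm above the table, at the cleaner's +y end, on a 12 mm shaft 38 mm tall. Its x axis is the tongue's direction; the bar runs 45 degrees anticlockwise (seen from above) of that. Both turn with the latch.
- roller_a: Roller on a sprung spindle (may be absent), 0.1 kg. Origin at its centre, x along its axis. Blue barrel 28 mm diameter, x -24 to 24 mm; white collars 34 mm square to x = +-30; +x: black 14 mm shoulder to 40, rigid 8 mm nose to 46; -x: 16 mm sleeve to -40, sprung brass tip, 10 mm, to -66, gives 18 mm (1.6 N + 0.4 N per mm). Lies on the mat, axis 21 mm up, brass end to the robot within 0.4 rad.
- roller_b: Roller on a sprung spindle (may be absent), 0.1 kg. Origin at its centre, x along its axis. Blue barrel 28 mm diameter, x -24 to 24 mm; white collars 34 mm square to x = +-30; +x: black 14 mm shoulder to 40, rigid 8 mm nose to 46; -x: 16 mm sleeve to -40, sprung brass tip, 10 mm, to -66, gives 18 mm (1.6 N + 0.4 N per mm). Lies on the mat, axis 21 mm up, brass end to the robot within 0.4 rad.
- roller_c: Roller on a sprung spindle (may be absent), 0.1 kg. Origin at its centre, x along its axis. Blue barrel 28 mm diameter, x -24 to 24 mm; white collars 34 mm square to x = +-30; +x: black 14 mm shoulder to 40, rigid 8 mm nose to 46; -x: 16 mm sleeve to -40, sprung brass tip, 10 mm, to -66, gives 18 mm (1.6 N + 0.4 N per mm). Lies on the mat, axis 21 mm up, brass end to the robot within 0.4 rad.
- roller_d: Roller on a sprung spindle (may be absent), 0.1 kg. Origin at its centre, x along its axis. Blue barrel 28 mm diameter, x -24 to 24 mm; white collars 34 mm square to x = +-30; +x: black 14 mm shoulder to 40, rigid 8 mm nose to 46; -x: 16 mm sleeve to -40, sprung brass tip, 10 mm, to -66, gives 18 mm (1.6 N + 0.4 N per mm). Lies on the mat, axis 21 mm up, brass end to the robot within 0.4 rad.
- bay0 (a point): Where a seated roller's centre is, in this bay of the frame, roller x along this x; 110 mm above the table when level, moves with the frame. Bays are 70 mm apart along y, open below, 92 mm between the end walls. Press the brass tip in the slot, above the seat, towards -x until the nose clears the hole wall; lower; let the spring push the nose into the hole till the shoulder meets the wall.
- bay1 (a point): Where a seated roller's centre is, in this bay of the frame, roller x along this x; 110 mm above the table when level, moves with the frame. Bays are 70 mm apart along y, open below, 92 mm between the end walls. Press the brass tip in the slot, above the seat, towards -x until the nose clears the hole wall; lower; let the spring push the nose into the hole till the shoulder meets the wall.
- bay2 (a point): Where a seated roller's centre is, in this bay of the frame, roller x along this x; 110 mm above the table when level, moves with the frame. Bays are 70 mm apart along y, open below, 92 mm between the end walls. Press the brass tip in the slot, above the seat, towards -x until the nose clears the hole wall; lower; let the spring push the nose into the hole till the shoulder meets the wall.
- bay3 (a point): Where a seated roller's centre is, in this bay of the frame, roller x along this x; 110 mm above the table when level, moves with the frame. Bays are 70 mm apart along y, open below, 92 mm between the end walls. Press the brass tip in the slot, above the seat, towards -x until the nose clears the hole wall; lower; let the spring push the nose into the hole till the shoulder meets the wall.
- slot1 (a point): Slot (open end cup) for the brass tip in bay1's -x wall; each bay has one alike: at the seated axis's height in the wall's inner face, 52 mm from the bay's centre. 13 mm wide, 8 mm deep (back plate 60 mm from the bay's centre), open to the bay and at the top, 28 mm above this point; its bottom is 5.3 mm below this point. Moves with the frame.
- hole1 (a point): Hole (closed end cup) for the black nose in bay1's +x wall; each bay has one alike: at the seated axis's height in the wall's inner face, 40 mm from the bay's centre. 11 mm square, ringed white, from 4.5 mm below to 6.5 mm above this point, through the 12 mm wall, whose top is 11.5 mm above this point. Moves with the frame.
- squeeze (a point): Between the antistatic gun's orange pistol grip and its black trigger, 100 mm above the table. The gun lies clamped on its side, barrel to -y, grip (28 mm high) and trigger lever (18 mm high) reaching to -x side by side. The grip's back is at y = +27 mm, the trigger's front at y = -27 mm (54 mm across, 44 squeezed). Free below; the gun's 40 mm body starts 46 mm away at +x.
- trigger (a joint): Turn of the trigger, rad: 0 released, grows as it is squeezed to its stop at 0.20; beyond 0.17 is fully squeezed. It needs about 7 N at the squeeze point and springs back when let go.
- mat: Black rubber drying mat, 300 x 240 x 4 mm, fixed to the table; origin under its centre.
- tape_roll: Bystander to leave alone: white roll of tape lying flat, 100 mm across, 25 mm high; origin under its centre.
- marker: Bystander to leave alone: black and red marker pen lying down, 115 mm long, 16 mm high; origin under its centre.
- loupe: Bystander to leave alone: black loupe, 44 mm across, 48 mm high; origin under its centre.
- cleaner_bottle: Bystander to leave alone: amber bottle, 60 mm across, 150 mm high; origin under its centre.
- film_core: Bystander to leave alone: yellow film core, ring 50 mm across, 35 mm high; origin under its centre.
- film_core2: Bystander to leave alone: yellow film core, ring 50 mm across, 35 mm high; origin under its centre.
Mind the look-alikes: they are no part of the job. What is shaped like the roller_c but brown or green is not meant.

How it is judged:
On the way, in this order (a step that is already met when the one before it is completed fails the run):
1. the roller frame is turned level, before the latch is closed (value of joint frame below 0.05 rad and value of joint latch below 0.7 rad), for 0.2 s.
2. the latch is turned shut over the level frame (value of joint frame below 0.05 rad and value of joint latch above 1.3 rad), for 0.2 s.
3. every roller is seated between the cups of a bay (all of step 2 and ((distance between roller_a and bay0 below 0.004 m and angle between the x axis of roller_a and the x axis of bay0, either way round below 0.06 rad) or (distance between roller_a and bay1 below 0.004 m and angle between the x axis of roller_a and the x axis of bay1, either way round below 0.06 rad) or (distance between roller_a and bay2 below 0.004 m and angle between the x axis of roller_a and the x axis of bay2, either way round below 0.06 rad) or (distance between roller_a and bay3 below 0.004 m and angle between the x axis of roller_a and the x axis of bay3, either way round below 0.06 rad)) and ((distance between roller_b and bay0 below 0.004 m and angle between the x axis of roller_b and the x axis of bay0, either way round below 0.06 rad) or (distance between roller_b and bay1 below 0.004 m and angle between the x axis of roller_b and the x axis of bay1, either way round below 0.06 rad) or (distance between roller_b and bay2 below 0.004 m and angle between the x axis of roller_b and the x axis of bay2, either way round below 0.06 rad) or (distance between roller_b and bay3 below 0.004 m and angle between the x axis of roller_b and the x axis of bay3, either way round below 0.06 rad)) and ((distance between roller_c and bay0 below 0.004 m and angle between the x axis of roller_c and the x axis of bay0, either way round below 0.06 rad) or (distance between roller_c and bay1 below 0.004 m and angle between the x axis of roller_c and the x axis of bay1, either way round below 0.06 rad) or (distance between roller_c and bay2 below 0.004 m and angle between the x axis of roller_c and the x axis of bay2, either way round below 0.06 rad) or (distance between roller_c and bay3 below 0.004 m and angle between the x axis of roller_c and the x axis of bay3, either way round below 0.06 rad)) and ((distance between roller_d and bay0 below 0.004 m and angle between the x axis of roller_d and the x axis of bay0, either way round below 0.06 rad) or (distance between roller_d and bay1 below 0.004 m and angle between the x axis of roller_d and the x axis of bay1, either way round below 0.06 rad) or (distance between roller_d and bay2 below 0.004 m and angle between the x axis of roller_d and the x axis of bay2, either way round below 0.06 rad) or (distance between roller_d and bay3 below 0.004 m and angle between the x axis of roller_d and the x axis of bay3, either way round below 0.06 rad))), for 0.2 s.
4. the gun's trigger is squeezed fully for half a second with the rollers in place in the level, latched frame (all of step 3 and value of joint trigger above 0.17 rad), for 0.5 s.
At the end, for the whole second after the job is handed in: The frame is tipped back to beyond 0.92 rad (its stop is at 1.0), the latch is open (below 0.5 rad); every roller present is within 4 mm of a bay's centre and within 0.06 rad of the bay's axis, at rest; the trigger is released (below 0.03 rad) (value of joint frame above 0.92 rad and value of joint latch below 0.5 rad and ((distance between roller_a and bay0 below 0.004 m and angle between the x axis of roller_a and the x axis of bay0, either way round below 0.06 rad) or (distance between roller_a and bay1 below 0.004 m and angle between the x axis of roller_a and the x axis of bay1, either way round below 0.06 rad) or (distance between roller_a and bay2 below 0.004 m and angle between the x axis of roller_a and the x axis of bay2, either way round below 0.06 rad) or (distance between roller_a and bay3 below 0.004 m and angle between the x axis of roller_a and the x axis of bay3, either way round below 0.06 rad)) and ((distance between roller_b and bay0 below 0.004 m and angle between the x axis of roller_b and the x axis of bay0, either way round below 0.06 rad) or (distance between roller_b and bay1 below 0.004 m and angle between the x axis of roller_b and the x axis of bay1, either way round below 0.06 rad) or (distance between roller_b and bay2 below 0.004 m and angle between the x axis of roller_b and the x axis of bay2, either way round below 0.06 rad) or (distance between roller_b and bay3 below 0.004 m and angle between the x axis of roller_b and the x axis of bay3, either way round below 0.06 rad)) and ((distance between roller_c and bay0 below 0.004 m and angle between the x axis of roller_c and the x axis of bay0, either way round below 0.06 rad) or (distance between roller_c and bay1 below 0.004 m and angle between the x axis of roller_c and the x axis of bay1, either way round below 0.06 rad) or (distance between roller_c and bay2 below 0.004 m and angle between the x axis of roller_c and the x axis of bay2, either way round below 0.06 rad) or (distance between roller_c and bay3 below 0.004 m and angle between the x axis of roller_c and the x axis of bay3, either way round below 0.06 rad)) and ((distance between roller_d and bay0 below 0.004 m and angle between the x axis of roller_d and the x axis of bay0, either way round below 0.06 rad) or (distance between roller_d and bay1 below 0.004 m and angle between the x axis of roller_d and the x axis of bay1, either way round below 0.06 rad) or (distance between roller_d and bay2 below 0.004 m and angle between the x axis of roller_d and the x axis of bay2, either way round below 0.06 rad) or (distance between roller_d and bay3 below 0.004 m and angle between the x axis of roller_d and the x axis of bay3, either way round below 0.06 rad)) and value of joint trigger below 0.03 rad and linear speed of each of roller_a, roller_b, roller_c, roller_d below 0.02 m/s); the robot touches nothing.
It fails at once if a bystander (tape roll, marker, loupe, bottle, film cores) is moved more than 40 mm (distance of any of tape_roll, marker, loupe, cleaner_bottle, film_core, film_core2 from where it was at the start of the episode above 0.04 m).
Of roller_a, roller_b, roller_c, roller_d only 3 to 4 are there at a start; the rules pass over those that are not, and their reading is None.
At some moment in a run one of roller_a, roller_b, roller_c, roller_d may be knocked a few centimetres aside while the robot is not near it.
Once in a run the grip may slacken for a moment while it holds something.
It also fails if it takes over 210 s, if anything falls off the work surface, if the arm or the gripper's body presses on something with over 40 N, if the wrist force passes 120 N, or if a joint passes its speed limit or range.

## Robot

A 6-joint arm with a two-finger parallel gripper is mounted at the origin on the work surface. World frame = base frame: x ahead of the robot, y to its left, z up, the work surface at z = 0. Lengths are in m, angles in rad, forces in N, time in s.
With the tool pointing down it reaches from about 0.3 to 0.775 m from the base axis. Payload 14.6 kg.
Tool frame: the origin (TCP) lies midway between the tips of the shut fingers; the grasp point (between the pads) lies 19 mm behind it (ctrl.grip_depth is the z of the grasp point in the tool frame, in m); z points along the fingers, y is the line along which they close (so a half turn about z gives the same grasp; the last joint's range is limited). The gripper opens to 94 mm and grips with 3 to 60 N. Pads are 16 mm wide; open, the fingers measure 119 mm over their backs; the gripper's body (75 mm by 177 mm) begins 78 mm behind the grasp point.
Start: joints at [-1.26, 0.3, 1.521, -0, 1.321, -0.067], TCP at [0.203, -0.511, 0.205] pointing down, gripper open.
Joint ranges: [-3.03, 3.03], [-0.79, 2.21], [0.23, 2.52], [-1.04, 4.18], [0, 3.07], [-2.55, 2.55]. Speed limits (rad/s): [2.22, 2.22, 2.57, 3.14, 3.14, 3.14].

## Interface

Orientations are given as [roll, pitch, yaw] about the fixed x, y, z axes, in that order (R = Rz(yaw) Ry(pitch) Rx(roll)).
In Python, from station import ctrl gives the robot as it stands. The module is installed in compiled form; this text tells all that it offers.
- The arm moves only by the tool carry_out, never from a script. Its argument "commands" is a list of rows, each a list of 3 entries, a list of its own where there are three numbers: the closure, from 0 (fully open) to 1 (shut), then the shift along the tool's x, y, z in mm, then the turn, a rotation vector about the tool's x, y, z in rad. In form: [[gripper, [tx, ty, tz], [wx, wy, wz]], ...]. A call has 1 to 10 rows; each row shifts and turns the commanded pose from where the row before left it, along the tool's axes as they then stand; what a row does not reach is not made up. A row lasts 1/8 s, in which the tool goes at most 62.5 mm and 10.7 degrees, less where a joint would pass 70% of its speed; a pose out of reach is approached as far as the arm can. A call with a gripper value outside its range is refused whole. The fingers move at their own pace and stop on an object; "squeeze" is the grip in N (left out, the last holds). Time passes only in rows, so rows that do not move let the fingers close. It gives the time, the measured TCP pose, the force, the opening and the grip force at its end, in the units of the state.
- ctrl.get_obs(): the state, without advancing time (a new reading comes with each control period).
- ctrl.camera(name): name is "scene" or "top" or "wrist"; returns a dict with "img" (420x560x3 uint8, blue, green, red), "camera_matrix" (3x3 intrinsics, pixels), "rvec" (rotation vector, rad) and "tvec" (3), from world to camera coordinates, as OpenCV has them. Camera axes: x right, y down, z forward; pixel columns grow to the right and rows downward; lengths in m; the calibration is good to about 2 mm. A picture is of the moment at which its call begins. There is no depth.
- ctrl.hand_in(): hands the job in; it is judged then, once.
Trained networks look in the newest picture that a camera, given by its name, has taken for a name from the list of things; names that differ only in an ending like _2 or _b are one class to them, and where a whole thing is asked for, a point or a joint stands for the part that bears it (a point fixed in the world has none). Each returns a list of dicts, best first, with "score" (0 to 1); they miss things now and then, are a little off and sometimes report something else, mostly with a low value. They report only what shows in the picture. A call takes as long as a camera call. They do not tell look-alikes from the thing itself.
- ctrl.outline_of(thing, camera): "region" (420x560 bool, what is visible of it).
- ctrl.place_of(thing, camera): "at" ([x, y, z] in m, in world coordinates, good to about 4 mm: a listed point, or the origin of a listed thing).
The state is a dict: "time_s": time; "qpos": joint angles; "joint_vel": joint speeds; "tau": joint torques, N m; "ee_pos": TCP position; "eef_rot": TCP orientation; "force": force on the tool from outside, world axes, zero at the start; "moment": the same for the moment, N m; "grip_width": finger opening in m; "grip_force": force on a finger pad.
Only numpy, scipy, OpenCV 4.12 (cv2) and the standard library are available. Lean on these libraries where they do the work, as an engineer would, in place of code of your own. Each camera call takes 0.05 s, during which the arm holds its last target. There are 200 camera calls.

## Working session

There is one attempt and no reset: what is moved stays moved. The work goes in short steps, Python scripts to look and compute and a tool call to move; the robot and the scene stay as the last step left them, time stands still between calls to the robot, and variables do not carry over. Pictures are saved under pics/ and viewed, at most 14 in all, crops included, and the job is handed in when it is done.

Besides the shell and the picture viewer there is one more tool, called after ">>>" as a command line: name --argument value ..., lists and objects as JSON in quotes. carry_out: Moves the arm, as the interface text tells. Its arguments: {"type":"object","properties":{"commands":{"type":"array","items":{"type":"array"}},"squeeze":{"type":"number"}},"required":["commands"]}

```bash
mkdir -p pics
cat > h.py <<'E'
import numpy as np, cv2
from station import ctrl
from scipy.spatial.transform import Rotation as R
def snap(n,f=None):
    c=ctrl.camera(n)
    if f: cv2.imwrite('pics/'+f,c['img'])
    return c
def proj(c,P):
    return cv2.projectPoints(np.atleast_2d(np.array(P,float)),c['rvec'],c['tvec'],c['camera_matrix'],None)[0][:,0]
def back(c,uv,z):
    K=c['camera_matrix'];Rm=cv2.Rodrigues(np.array(c['rvec'],float))[0];t=np.array(c['tvec'],float).ravel()
    d=Rm.T@np.linalg.inv(K)@np.array([uv[0],uv[1],1.]);o=-Rm.T@t
    return o+d*(z-o[2])/d[2]
def find(th,cam,n=6,m=.2):
    for d in ctrl.place_of(th,cam)[:n]:
        if d['score']>m: print(cam,th,round(d['score'],2),np.round(d['at'],4))
def st():
    o=ctrl.get_obs();print({k:np.round(v,3) for k,v in o.items() if k in('time_s','qpos','ee_pos','eef_rot','force','grip_width','grip_force')})
E
python3 - <<'E'
from h import *
st()
for n in('top','scene'):
    c=snap(n,n+'0.png')
    for t in['pivot','handle','latch_grip','roller_a','bay0','bay1','slot1','hole1','squeeze','mat','tape_roll','marker','loupe','cleaner_bottle','film_core']: find(t,n)
E
```

```text
{'time_s': np.float64(0.0), 'qpos': array([-1.26 ,  0.3  ,  1.522, -0.   ,  1.321, -0.067]), 'ee_pos': array([ 0.203, -0.511,  0.205]), 'eef_rot': array([-3.14 , -0.   ,  0.378]), 'force': array([-0.033, -0.79 , -0.384]), 'grip_force': np.float64(0.0), 'grip_width': np.float64(0.094)}
top pivot 0.75 [0.5733 0.0335 0.1007]
top pivot 0.7 [ 0.5517 -0.0036  0.1486]
top handle 0.65 [0.5305 0.0337 0.2028]
top latch_grip 0.42 [0.5261 0.2173 0.1503]
top roller_a 0.82 [ 0.2742 -0.2925  0.0161]
top roller_a 0.81 [ 0.4401 -0.3537  0.0197]
top roller_a 0.74 [ 0.4228 -0.238   0.0219]
top roller_a 0.73 [ 0.5695 -0.2487  0.0217]
top roller_a 0.73 [0.5739 0.0338 0.1039]
top roller_a 0.51 [ 0.5918 -0.3492  0.0212]
top bay0 0.87 [ 0.5778 -0.0058  0.1074]
top bay0 0.83 [0.5856 0.1367 0.1076]
top bay0 0.67 [ 0.5763 -0.0726  0.1066]
top bay0 0.63 [ 0.4234 -0.2377  0.0198]
top bay0 0.55 [0.5812 0.0673 0.1047]
top bay0 0.45 [0.5287 0.221  0.1509]
top bay1 0.87 [ 0.5778 -0.0058  0.1074]
top bay1 0.83 [0.5856 0.1367 0.1076]
top bay1 0.67 [ 0.5763 -0.0726  0.1066]
top bay1 0.63 [ 0.4234 -0.2377  0.0198]
top b
[... 1552 characters left out ...]
 0.64 [0.5863 0.1398 0.1023]
scene bay1 0.28 [ 0.5724 -0.2507  0.0223]
scene bay1 0.26 [0.5733 0.0331 0.1   ]
scene slot1 0.56 [0.5471 0.0006 0.1466]
scene slot1 0.35 [ 0.7754  0.02   -0.0049]
scene hole1 0.88 [ 0.6045 -0.0011  0.075 ]
scene squeeze 0.63 [0.5541 0.438  0.0994]
scene mat 0.56 [ 0.5073 -0.2973 -0.0019]
scene tape_roll 0.58 [ 0.7762  0.0199 -0.0024]
scene tape_roll 0.31 [ 0.4306 -0.241   0.0194]
scene marker 0.43 [ 4.06e-01  8.39e-02 -4.00e-04]
scene loupe 0.83 [0.723  0.2623 0.0034]
scene cleaner_bottle 0.6 [ 7.212e-01 -3.065e-01 -4.000e-04]
scene film_core 0.59 [ 0.4019 -0.1236  0.0013]
scene film_core 0.54 [0.5879 0.1388 0.1029]
scene film_core 0.42 [ 0.3981  0.2893 -0.0004]
```

View pics/top0.png

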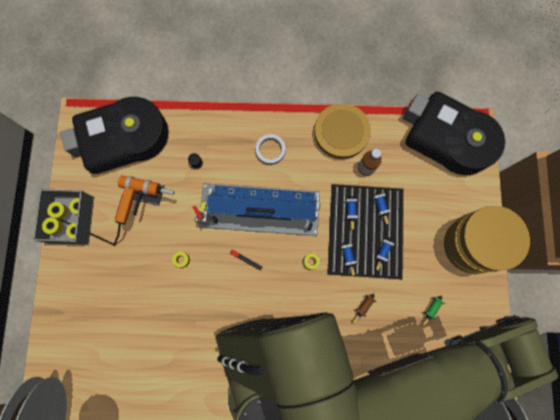

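View pics/scene0.png

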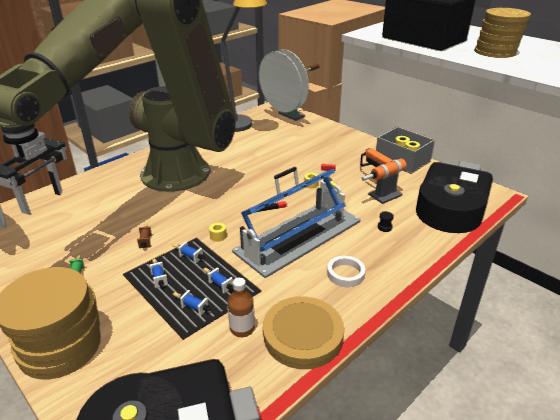

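The four blue rollers on the black mat, at top pixels (352,210), (382,205), (349,256) and (384,253), are the targets. The look-alikes, brown at (364,307) and green at (433,309), are off the mat. The frame is tipped about 0.89 rad and the latch is at (198,213). First I move over the handle.

>>> carry_out --commands '[[0, [0, 0, -15], [0, 0, -0.164]], [0, [0, 0, -15], [0, 0, -0.164]], [0, [0, 0, -15], [0, 0, -0.164]], [0, [0, 0, -15], [0, 0, -0.164]], [0, [0, 0, -15], [0, 0, -0.164]], [0, [0, 0, -15], [0, 0, -0.164]], [0, [0, 0, -15], [0, 0, -0.164]]]'

```text
time_s: 2.48
ee_pos: [0.2029, -0.5112, 0.3109]
eef_rot: [-3.142, -0.0, 1.531]
force: [-0.1, 0.0, 0.2]
grip_width: 0.0942
grip_force: 0.0
```

>>> carry_out --commands '[[0.5, [46, 25, 0], [0, 0, 0]], [0.5, [46, 25, 0], [0, 0, 0]], [0.5, [46, 25, 0], [0, 0, 0]], [0.5, [46, 25, 0], [0, 0, 0]], [0.5, [46, 25, 0], [0, 0, 0]], [0.5, [46, 25, 0], [0, 0, 0]], [0.5, [46, 25, 0], [0, 0, 0]], [0.5, [46, 25, 0], [0, 0, 0]], [0.5, [46, 25, 0], [0, 0, 0]]]'

```text
time_s: 3.6
ee_pos: [0.4469, -0.1061, 0.3107]
eef_rot: [3.141, 0.0, 1.526]
force: [0.9, 0.0, -0.2]
grip_width: 0.0469
grip_force: 0.0
```

Run:
```python
from h import *
st()
c=snap('wrist','w1.png')
for t in['handle','latch_grip','hole1','bay0']: find(t,'wrist')
c=snap('top')
for t in['handle','pivot','latch_grip']: find(t,'top')
```

```text
{'time_s': np.float64(3.6), 'qpos': array([-0.313,  0.03 ,  1.592, -0.   ,  1.519, -0.268]), 'ee_pos': array([ 0.447, -0.106,  0.311]), 'eef_rot': array([3.141, 0.   , 1.526]), 'force': array([ 0.933,  0.004, -0.153]), 'grip_force': np.float64(0.0), 'grip_width': np.float64(0.047)}
wrist handle 0.77 [0.5262 0.0327 0.2044]
wrist hole1 0.79 [6.037e-01 3.000e-04 7.270e-02]
wrist hole1 0.74 [ 0.5774 -0.0742  0.1005]
wrist bay0 0.98 [ 0.5759 -0.0752  0.104 ]
wrist bay0 0.79 [ 0.5762 -0.008   0.1037]
top handle 0.87 [0.5279 0.0359 0.2065]
top pivot 0.63 [0.5755 0.0349 0.1024]
top pivot 0.51 [ 0.5722 -0.2496  0.0201]
top latch_grip 0.56 [0.5293 0.2188 0.1511]
top latch_grip 0.46 [ 0.4238 -0.2417  0.0189]
```

>>> carry_out --commands '[[0.5, [48, 24.5, 0], [0, 0, 0]], [0.5, [48, 24.5, 0], [0, 0, 0]], [0.5, [48, 24.5, 0], [0, 0, 0]], [0.5, [0, 0, 29.5], [0, 0, 0]], [0.5, [0, 0, 29.5], [0, 0, 0]], [0.5, [0, 0, 29.5], [0, 0, 0]], [0.5, [0, 0, 29.5], [0, 0, 0]]]'

```text
time_s: 4.92
ee_pos: [0.5261, 0.032, 0.1916]
eef_rot: [3.141, 0.0, 1.525]
force: [1.2, 0.7, -0.4]
grip_width: 0.0472
grip_force: 0.0
```

>>> carry_out --commands '[[1, [0, 0, 0], [0, 0, 0]], [1, [0, 0, 0], [0, 0, 0]], [1, [0, 0, 0], [0, 0, 0]], [1, [0, 0, 0], [0, 0, 0]]]' --squeeze 10

```text
time_s: 5.42
ee_pos: [0.5265, 0.0327, 0.1932]
eef_rot: [3.14, -0.0, 1.526]
force: [0.9, -1.2, 3.9]
grip_width: 0.0114
grip_force: 10.0
```

>>> carry_out --commands '[[1, [0, -11.4, 5.9], [0, 0, 0]], [1, [0, -10.8, 7.1], [0, 0, 0]], [1, [0, -9.8, 8.2], [0, 0, 0]]]'

```text
time_s: 5.8
ee_pos: [0.4945, 0.0343, 0.1718]
eef_rot: [3.139, -0.0, 1.526]
force: [2.6, -0.2, 1.0]
grip_width: 0.0116
grip_force: 10.0
```

Works; I follow the arc down.

>>> carry_out --commands '[[1, [0, -8.9, 9.3], [0, 0, 0]], [1, [0, -7.8, 10.3], [0, 0, 0]], [1, [0, -6.6, 11], [0, 0, 0]], [1, [0, -5.4, 11.7], [0, 0, 0]], [1, [0, -4, 12.4], [0, 0, 0]], [1, [0, 0, 3], [0, 0, 0]], [1, [0, 0, 0], [0, 0, 0]]]'

```text
time_s: 6.68
ee_pos: [0.4616, 0.0356, 0.1132]
eef_rot: [3.141, 0.0, 1.526]
force: [3.0, 0.1, 4.4]
grip_width: 0.0118
grip_force: 10.0
```

Run:
```python
from h import *
st()
for n in('scene','top'):
    c=snap(n)
    for t in['handle','bay0','slot1','hole1','latch_grip','pivot']: find(t,n)
```

```text
{'time_s': np.float64(6.675), 'qpos': array([-0.002,  0.212,  1.863, -0.   ,  1.066,  0.043]), 'ee_pos': array([0.462, 0.036, 0.113]), 'eef_rot': array([3.141, 0.   , 1.526]), 'force': array([2.984, 0.108, 4.423]), 'grip_force': np.float64(9.999), 'grip_width': np.float64(0.012)}
scene handle 0.94 [0.4594 0.0381 0.1262]
scene bay0 0.9 [ 0.5741 -0.0036  0.112 ]
scene bay0 0.72 [ 0.5053 -0.3    -0.0007]
scene bay0 0.62 [ 0.5669 -0.0712  0.1054]
scene bay0 0.57 [0.578  0.1431 0.1085]
scene slot1 0.73 [ 5.182e-01 -1.000e-04  1.109e-01]
scene slot1 0.66 [0.3955 0.2895 0.0034]
scene hole1 0.74 [ 0.6132 -0.0014  0.1094]
scene latch_grip 0.58 [0.5289 0.217  0.1459]
scene pivot 0.98 [0.5738 0.0327 0.103 ]
top bay0 0.97 [ 0.5721 -0.0049  0.1064]
top bay0 0.7 [0.5744 0.0661 0.1082]
top bay0 0.63 [ 0.5735 -0.0706  0.1124]
top bay0 0.62 [0.5794 0.134  0.1119]
top bay0 0.45 [ 0.774   0.0132 -0.0014]
top slot1 0.64 [0.7221 0.2679 0.0017]
top hole1 0.84 [ 6.137e-01 -1.000e-04  1.106e-01]
top latch_grip 0.69 [0.5269 0.2197 0.1492]
top pivot 0.91 [0.5761 0.0353 0.1007]
top pivot 0.38 [ 0.7213 -0.3032  0.0034]
```

>>> carry_out --commands '[[1, [0, -1, 3], [0, 0, 0]], [1, [0, 0, 2], [0, 0, 0]], [1, [0, 0, 0], [0, 0, 0]]]'

```text
time_s: 7.75
ee_pos: [0.4616, 0.0356, 0.1091]
eef_rot: [3.139, 0.0, 1.526]
force: [5.8, 0.7, 10.3]
grip_width: 0.0119
grip_force: 10.0
```

>>> carry_out --commands '[[0.7, [0, 0, 0], [0, 0, 0]], [0.7, [0, 0, -12], [0, 0, 0]], [0.7, [0, 0, -25], [0, 0, 0]], [1, [0, 0, 0], [0, 0, 0]], [1, [0, 0, 0], [0, 0, 0]], [1, [0, 0, 3], [0, 0, 0]], [1, [0, 0, 4], [0, 0, 0]], [1, [0, 0, 2], [0, 0, 0]], [1, [0, 0, 0], [0, 0, 0]]]' --squeeze 20

```text
time_s: 8.88
ee_pos: [0.4604, 0.0358, 0.1363]
eef_rot: [-3.141, 0.0, 1.526]
force: [-0.6, -1.3, 0.1]
grip_width: 0.0006
grip_force: 0.0
```

>>> carry_out --commands '[[1, [0, 0, 2], [0, 0, 0]], [1, [0, 0, 2], [0, 0, 0]], [1, [0, 0, 2], [0, 0, 0]], [1, [0, 0, 0], [0, 0, 0]]]'

```text
time_s: 9.38
ee_pos: [0.461, 0.0358, 0.1352]
eef_rot: [3.139, 0.0, 1.526]
force: [-30.4, -1.3, 65.9]
grip_width: 0.0007
grip_force: 33.0
```

>>> carry_out --commands '[[1, [0, 0, -10], [0, 0, 0]], [0.3, [0, 0, -45], [0, 0, 0]], [0.3, [0, 0, -45], [0, 0, 0]], [0.3, [36, 14, 0], [0, 0, 0]], [0.3, [36, 14, 0], [0, 0, 0]], [0.3, [36, 14, 0], [0, 0, 0]], [0.3, [0, 0, 0], [0, 0, 0]]]'

```text
time_s: 10.25
ee_pos: [0.5076, 0.1434, 0.2298]
eef_rot: [-3.141, 0.0, 1.528]
force: [0.0, 0.2, -0.8]
grip_width: 0.0571
grip_force: 0.0
```

Run:
```python
from h import *
st()
c=snap('wrist','w2.png')
for t in['handle','latch_grip','hole1','bay0','pivot','slot1']: find(t,'wrist')
print(proj(c,[[.528,.218,.148],[.462,.036,.13]]))
snap('top');find('handle','top');find('bay0','top');find('latch_grip','top')
```

```text
{'time_s': np.float64(10.25), 'qpos': array([0.206, 0.232, 1.55 , 0.   , 1.361, 0.248]), 'ee_pos': array([0.508, 0.143, 0.23 ]), 'eef_rot': array([-3.141,  0.   ,  1.528]), 'force': array([ 0.048,  0.18 , -0.849]), 'grip_force': np.float64(0.0), 'grip_width': np.float64(0.057)}
wrist handle 0.84 [0.461  0.0372 0.1271]
wrist latch_grip 0.6 [0.5223 0.2162 0.1495]
wrist pivot 0.93 [0.5695 0.0348 0.1013]
wrist pivot 0.6 [ 0.5201 -0.0008  0.1065]
wrist slot1 0.67 [0.5228 0.0016 0.1062]
[[304.51206507 112.57109985]
 [230.41691591 336.27200258]]
top handle 0.97 [0.4646 0.0378 0.1277]
top bay0 0.97 [0.5753 0.0687 0.1108]
top bay0 0.84 [ 0.5709 -0.0048  0.1085]
top bay0 0.71 [ 0.5699 -0.0717  0.1121]
top bay0 0.6 [0.5799 0.1356 0.1122]
```

View pics/w2.png

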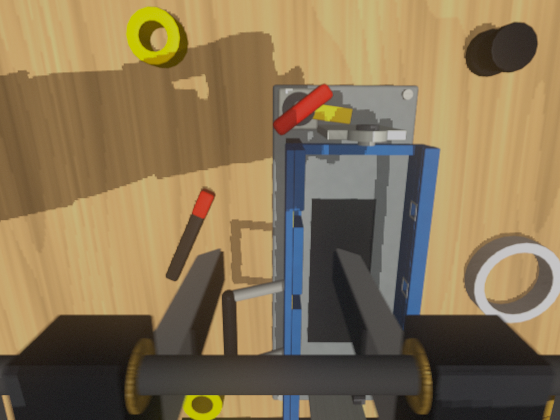

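The wrist picture shows the latch bar centred at (303,110), running to the upper right at about 40°. The yellow tongue points right (+x) at (335,114), so it is open and has to turn clockwise to point at -y over the rail at (360,148). The frame is level.

>>> carry_out --commands '[[0.6, [0, 0, 0], [0, 0, -0.178]], [0.6, [0, 0, 0], [0, 0, -0.178]], [0.6, [0, 0, 0], [0, 0, -0.178]], [0.6, [0, 0, 0], [0, 0, -0.178]], [0.6, [0, 0, 0], [0, 0, -0.178]], [0.6, [0, 0, 0], [0, 0, -0.178]], [0.6, [0, 0, 0], [0, 0, -0.178]], [0.6, [0, 0, 0], [0, 0, -0.178]], [0.6, [0, 0, 0], [0, 0, -0.178]], [0.6, [0, 0, 0], [0, 0, -0.178]]]'

```text
time_s: 12.05
ee_pos: [0.5073, 0.1417, 0.2306]
eef_rot: [-3.142, 0.0, -2.972]
force: [1.1, 0.1, 0.2]
grip_width: 0.0376
grip_force: 0.0
```

>>> carry_out --commands '[[0.6, [0, 0, 0], [0, 0, -0.178]], [0.6, [0, 0, 0], [0, 0, -0.178]], [0.6, [0, 0, 0], [0, 0, -0.174]], [0.6, [-21.5, 15.3, 0], [0, 0, 0]], [0.6, [-21.5, 15.3, 0], [0, 0, 0]], [0.6, [-21, 15.3, 0], [0, 0, 0]], [0.6, [0, 0, 25], [0, 0, 0]], [0.6, [0, 0, 0], [0, 0, 0]]]'

```text
time_s: 13.05
ee_pos: [0.5265, 0.2178, 0.204]
eef_rot: [3.14, -0.003, -2.447]
force: [0.7, -0.6, 0.1]
grip_width: 0.0377
grip_force: 0.0
```

Run:
```python
from h import *
st()
c=snap('wrist')
find('latch_grip','wrist')
i=c['img'];u,v=proj(c,[.527,.2195,.158])[0];print(u,v)
hsv=cv2.cvtColor(i,cv2.COLOR_BGR2HSV);m=(((hsv[...,0]<6)|(hsv[...,0]>174))&(hsv[...,1]>180)&(hsv[...,2]>70)).astype(np.uint8)
n,l,s,ce=cv2.connectedComponentsWithStats(m)
for k in range(1,n):
    if s[k,4]>150: print(s[k],ce[k],cv2.minAreaRect(np.argwhere(l==k)[:,::-1].astype(np.float32)),back(c,ce[k],.158))
```

```text
{'time_s': np.float64(13.05), 'qpos': array([ 0.328,  0.347,  1.462, -0.   ,  1.336, -1.937]), 'ee_pos': array([0.526, 0.218, 0.204]), 'eef_rot': array([ 3.140e+00, -3.000e-03, -2.447e+00]), 'force': array([ 0.747, -0.603,  0.121]), 'grip_force': np.float64(0.0), 'grip_width': np.float64(0.038)}
wrist latch_grip 0.79 [0.5247 0.2167 0.1519]
278.6687846700597 238.82682856897412
[257  19  26  38 580] [269.80517241  37.39827586] ((269.9278259277344, 37.412376403808594), (35.75431442260742, 16.943811416625977), 68.96248626708984) [0.43996112 0.14046948 0.158     ]
[273 204  19  55 722] [281.29778393 228.79778393] ((281.09405517578125, 231.05941772460938), (15.721588134765625, 54.030521392822266), 5.710592269897461) [0.52079393 0.21647586 0.158     ]
[  4 395  58  25 761] [ 37.45203679 405.760841  ] ((34.83934020996094, 403.0231628417969), (61.298736572265625, 18.354127883911133), 30.465543746948242) [0.73844941 0.16725083 0.158     ]
```

>>> carry_out --commands '[[0.6, [2.5, 0, 20], [0, 0, 0]], [0.6, [0, 0, 22], [0, 0, 0]], [0.6, [0, 0, 22], [0, 0, 0]], [0.6, [0, 0, 0], [0, 0, 0]]]'

```text
time_s: 13.65
ee_pos: [0.5251, 0.216, 0.1414]
eef_rot: [3.141, -0.001, -2.448]
force: [-0.2, 0.1, 0.5]
grip_width: 0.0376
grip_force: 0.0
```

>>> carry_out --commands '[[1, [0, 0, 0], [0, 0, 0]], [1, [0, 0, 0], [0, 0, 0]], [1, [0, 0, 0], [0, 0, 0]], [1, [0, 0, 0], [0, 0, 0]]]' --squeeze 15

```text
time_s: 14.15
ee_pos: [0.5243, 0.2177, 0.1425]
eef_rot: [3.139, 0.0, -2.447]
force: [-10.5, 7.3, 7.2]
grip_width: 0.011
grip_force: 15.0
```

>>> carry_out --commands '[[1, [0, 2, 0], [0, 0, 0]], [1, [0, 0, 0], [0, 0, 0.1]], [1, [0, 0, 0], [0, 0, 0.15]], [1, [0, 0, 0], [0, 0, 0.15]]]'

```text
time_s: 14.65
ee_pos: [0.5235, 0.2189, 0.1425]
eef_rot: [3.14, 0.0, -2.852]
force: [-6.8, 7.0, 6.1]
grip_width: 0.0106
grip_force: 15.0
```

>>> carry_out --commands '[[1, [0.8, 1.5, -1], [0, 0, 0]], [1, [0, 0, 0], [0, 0, 0.17]], [1, [0, 0, 0], [0, 0, 0.17]], [1, [0, 0, 0], [0, 0, 0.17]], [1, [0, 0, 0], [0, 0, 0.17]], [1, [0, 0, 0], [0, 0, 0.17]], [1, [0, 0, 0], [0, 0, 0.17]], [1, [0, 0, 0], [0, 0, 0]]]'

```text
time_s: 15.65
ee_pos: [0.5237, 0.2217, 0.1427]
eef_rot: [3.136, -0.001, 2.416]
force: [9.9, 20.5, -11.0]
grip_width: 0.0112
grip_force: 15.0
```

Run:
```python
from h import *
st();print(ctrl.get_obs()['moment'])
```

```text
{'time_s': np.float64(15.65), 'qpos': array([ 0.334,  0.395,  1.544,  0.004,  1.197, -0.512]), 'ee_pos': array([0.524, 0.222, 0.143]), 'eef_rot': array([ 3.136e+00, -1.000e-03,  2.416e+00]), 'force': array([  9.864,  20.488, -10.968]), 'grip_force': np.float64(14.977), 'grip_width': np.float64(0.011)}
[ 3.89501486 -2.00391453  0.05948375]
```

>>> carry_out --commands '[[1, [0.9, 2.5, 0.5], [0, 0, 0]], [1, [0, 0, 0], [0, 0, 0.08]], [1, [0, 0, 0], [0, 0, 0.04]], [1, [0, 0, 0], [0, 0, 0]]]'

```text
time_s: 16.15
ee_pos: [0.5242, 0.2224, 0.1426]
eef_rot: [3.139, -0.0, 2.297]
force: [2.6, 6.6, -1.0]
grip_width: 0.0109
grip_force: 15.0
```

Run:
```python
from h import *
st();print(ctrl.get_obs()['moment'])
c=snap('scene')
cv2.imwrite('pics/s2.png',cv2.resize(c['img'][130:290,220:420],None,fx=3.5,fy=3.5))
```

```text
{'time_s': np.float64(16.15), 'qpos': array([ 3.360e-01,  3.990e-01,  1.539e+00,  1.000e-03,  1.201e+00,
       -3.910e-01]), 'ee_pos': array([0.524, 0.222, 0.143]), 'eef_rot': array([ 3.139, -0.   ,  2.297]), 'force': array([ 2.59 ,  6.607, -0.977]), 'grip_force': np.float64(15.034), 'grip_width': np.float64(0.011)}
[ 1.3034688  -0.55926334  0.20018425]
```

View pics/s2.png

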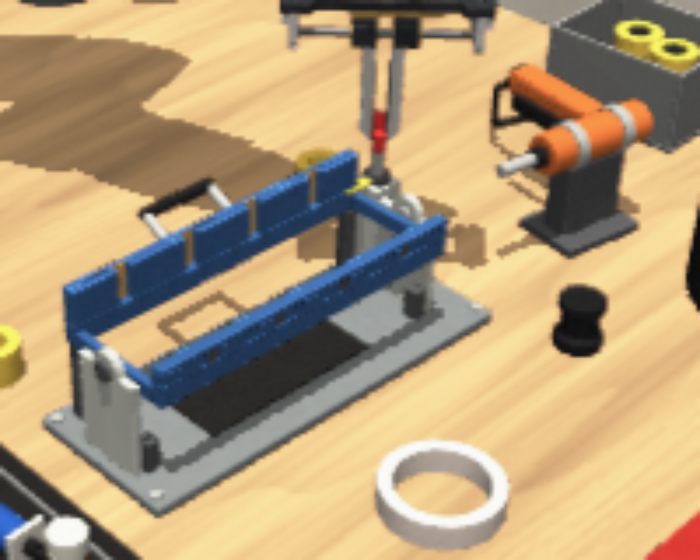

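The latch tongue now lies over the end rail (crop at (360,185)). I release it and go to the mat.

>>> carry_out --commands '[[0.6, [0, 0, 0], [0, 0, 0]], [0.6, [0, 0, 0], [0, 0, 0]], [0.6, [0, 0, -40], [0, 0, 0]], [0.5, [0, 0, -40], [0, 0, 0.16]], [0.3, [0, 0, -40], [0, 0, 0.178]], [0.3, [0, 0, -40], [0, 0, 0.178]], [0.3, [0, 0, 0], [0, 0, 0.178]], [0.3, [0, 0, 0], [0, 0, 0.178]], [0.3, [0, 0, 0], [0, 0, 0.178]], [0.3, [0, 0, 0], [0, 0, 0.178]]]'

```text
time_s: 17.45
ee_pos: [0.5238, 0.2214, 0.3021]
eef_rot: [3.141, 0.0, 1.062]
force: [0.1, 0.4, -0.5]
grip_width: 0.0658
grip_force: 0.0
```

>>> carry_out --commands '[[0.3, [0, 0, 0], [0, 0, 0.178]], [0.3, [0, 0, 0], [0, 0, 0.178]], [0.3, [0, 0, 0], [0, 0, 0.178]], [0.3, [0, 0, 0], [0, 0, 0.178]], [0.3, [0, 0, 0], [0, 0, 0.178]], [0.3, [0, 0, 0], [0, 0, 0.178]], [0.3, [0, 0, 0], [0, 0, 0]]]'

```text
time_s: 18.32
ee_pos: [0.5237, 0.2214, 0.3021]
eef_rot: [3.141, 0.0, 0.001]
force: [1.2, -1.1, -0.1]
grip_width: 0.0659
grip_force: 0.0
```

>>> carry_out --commands '[[0.3, [-10, 52, 0], [0, 0, 0]], [0.3, [-10, 52, 0], [0, 0, 0]], [0.3, [-10, 52, 0], [0, 0, 0]], [0.3, [-10, 52, 0], [0, 0, 0]], [0.3, [-10, 52, 0], [0, 0, 0]], [0.3, [-10, 52, 0], [0, 0, 0]], [0.3, [-10, 52, 0], [0, 0, 0]], [0.3, [-10, 52, 0], [0, 0, 0]], [0.3, [-10, 52, 0], [0, 0, 0]], [0.3, [0, 0, 0], [0, 0, 0]]]'

```text
time_s: 19.58
ee_pos: [0.4327, -0.249, 0.3017]
eef_rot: [-3.142, 0.001, 0.001]
force: [-1.4, 0.4, 0.3]
grip_width: 0.0656
grip_force: 0.0
```

Run:
```python
from h import *
st()
c=snap('wrist','w3.png'); find('roller_a','wrist')
snap('top');find('roller_a','top');find('bay0','top')
snap('scene');find('roller_a','scene');find('bay0','scene');find('hole1','scene');find('slot1','scene')
```

```text
{'time_s': np.float64(19.575), 'qpos': array([-0.595,  0.128,  1.507, -0.   ,  1.507,  0.975]), 'ee_pos': array([ 0.433, -0.249,  0.302]), 'eef_rot': array([-3.142e+00,  1.000e-03,  1.000e-03]), 'force': array([-1.4  ,  0.409,  0.261]), 'grip_force': np.float64(0.0), 'grip_width': np.float64(0.066)}
wrist roller_a 0.93 [ 0.4267 -0.2392  0.0158]
wrist roller_a 0.91 [ 0.5732 -0.2522  0.0187]
wrist roller_a 0.85 [ 0.5951 -0.3461  0.0232]
wrist roller_a 0.62 [ 0.2698 -0.505   0.0179]
wrist roller_a 0.61 [ 0.4095 -0.3738  0.022 ]
top roller_a 0.77 [ 0.5696 -0.2521  0.0219]
top roller_a 0.55 [ 0.2681 -0.5045  0.0178]
top roller_a 0.53 [ 0.4098 -0.3792  0.02  ]
top roller_a 0.51 [ 0.5926 -0.3476  0.0221]
top roller_a 0.33 [ 0.4044  0.0821 -0.0019]
top bay0 0.9 [ 0.5724 -0.0029  0.1083]
top bay0 0.87 [0.5806 0.1362 0.1113]
top bay0 0.75 [ 0.5735 -0.0697  0.1085]
top bay0 0.66 [0.5777 0.0655 0.1086]
scene roller_a 0.86 [ 0.5718 -0.2482  0.0206]
scene roller_a 0.82 [ 0.4101 -0.3786  0.0195]
scene roller_a 0.7 [ 0.2706 -0.2864  0.0136]
scene roller_a 0.69 [ 0.4312 -0.2391  0.0188]
scene roller_a 0.64 [ 0.5156 -0.0006  0.116 ]
scene roller_a 0.58 [ 0.5913 -0.3436  0.0186]
scene bay0 0.95 [ 0.5667 -0.0698  0.1075]
scene bay0 0.66 [0.5733 0.0685 0.11  ]
scene bay0 0.6 [ 5.757e-01 -2.000e-04  1.122e-01]
scene bay0 0.59 [0.5786 0.1385 0.1101]
scene hole1 0.59 [ 0.6109 -0.0032  0.1099]
scene slot1 0.91 [ 0.5212 -0.      0.1136]
```

View pics/w3.png

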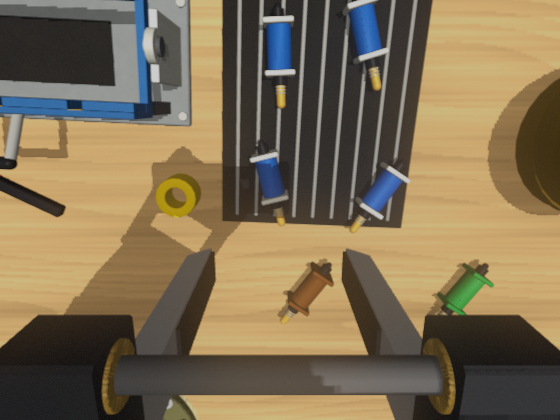

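The wrist view shows four blue rollers at (279,45), (367,30), (270,178) and (382,190). The brown look-alike is at (308,290) and the green one at (465,290). One roller has been knocked to (0.410,-0.378). Next I measure blue barrel poses.

```bash
cat >> h.py <<'E'
def rollers(c,zt=.033):
    hsv=cv2.cvtColor(c['img'],cv2.COLOR_BGR2HSV)
    m=((hsv[...,0]>105)&(hsv[...,0]<130)&(hsv[...,1]>150)&(hsv[...,2]>50)).astype(np.uint8)
    n,l,s,ce=cv2.connectedComponentsWithStats(m);out=[]
    for k in range(1,n):
        if s[k,4]<120: continue
        p=np.argwhere(l==k)[:,::-1].astype(np.float32)
        w=np.array([back(c,q,zt)[:2] for q in cv2.convexHull(p)[:,0]],np.float32)
        r=cv2.minAreaRect(w*1000);b=cv2.boxPoints(r)/1000
        e=[b[1]-b[0],b[2]-b[1]];e=max(e,key=np.linalg.norm);e=e*np.sign(e[0])
        sz=sorted(r[1])
        if not(18<sz[0]<40 and 35<sz[1]<65):continue
        out.append((np.array(r[0])/1000,np.arctan2(e[1],e[0]),sz));print('roller',np.round(r[0],1),'yaw',round(float(out[-1][1]),3),'size',np.round(sz,1),'px',np.round(ce[k]))
    return out
E
python3 - <<'E'
from h import *
rollers(snap('wrist'));rollers(snap('top'))
E
```

```text
roller [ 591.5 -343.4] yaw 0.27 size [27.3 47.3] px [368.  31.]
roller [ 574.5 -249.4] yaw 0.037 size [26.8 47.2] px [282.  48.]
roller [ 431.8 -239. ] yaw 0.247 size [22.4 36.4] px [272. 173.]
roller [ 411.2 -376.2] yaw -0.601 size [20.5 45.9] px [385. 192.]
```

>>> carry_out --commands '[[0.3, [47, 0, 40], [0, 0, -0.036]], [0.3, [47, 2, 45], [0, 0, 0]], [0.3, [46, 2, 45], [0, 0, 0]], [0.3, [0, 0, 45], [0, 0, 0]], [0.3, [0, 0, 0], [0, 0, 0]]]'

```text
time_s: 20.8
ee_pos: [0.5692, -0.2462, 0.1268]
eef_rot: [-3.138, 0.006, 0.036]
force: [-0.1, -0.6, 0.9]
grip_width: 0.0658
grip_force: 0.0
```

Run:
```python
from h import *
st()
c=snap('wrist','w4.png');rollers(c);find('roller_a','wrist')
print(proj(c,[ctrl.get_obs()['ee_pos']]))
```

```text
{'time_s': np.float64(20.8), 'qpos': array([-0.467,  0.528,  1.389, -0.   ,  1.232,  1.067]), 'ee_pos': array([ 0.569, -0.246,  0.127]), 'eef_rot': array([-3.138,  0.006,  0.036]), 'force': array([-0.078, -0.568,  0.934]), 'grip_force': np.float64(0.0), 'grip_width': np.float64(0.066)}
roller [597.8 -69.1] yaw 1.525 size [25.1 54.1] px [ 42. 162.]
roller [ 591.2 -343.9] yaw 0.268 size [26.3 46.7] px [412. 189.]
roller [ 574.1 -249.8] yaw 0.038 size [25.6 46.8] px [284. 206.]
wrist roller_a 0.9 [ 0.5735 -0.2504  0.0193]
wrist roller_a 0.68 [ 0.593  -0.3465  0.0253]
wrist roller_a 0.63 [ 0.4272 -0.2385  0.0212]
[[281.17896247 266.93485252]]
```

View pics/w4.png

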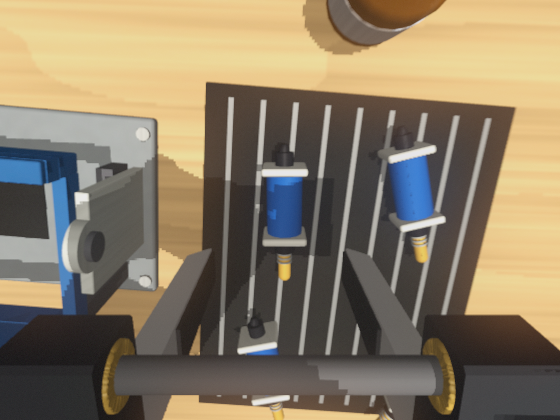

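The wrist view shows the chosen blue roller at (284,206), between the fingers and brass end down (285,270), with the neighbour at (412,189).

>>> carry_out --commands '[[0.3, [4.5, 4, 40], [0, 0, 0]], [0.3, [0, 0, 40], [0, 0, 0]], [0.3, [0, 0, 25], [0, 0, 0]], [0.3, [0, 0, 0], [0, 0, 0]], [0.3, [0, 0, 0], [0, 0, 0]]]'

```text
time_s: 21.52
ee_pos: [0.5763, -0.2516, 0.028]
eef_rot: [3.14, -0.003, 0.036]
force: [0.1, -0.0, -0.3]
grip_width: 0.0663
grip_force: 0.0
```

>>> carry_out --commands '[[0.3, [-2, -1.5, 10], [0, 0, 0]], [0.3, [0, 0, 9], [0, 0, 0]], [0.3, [0, 0, 0], [0, 0, 0]], [1, [0, 0, 0], [0, 0, 0]], [1, [0, 0, 0], [0, 0, 0]], [1, [0, 0, 0], [0, 0, 0]], [1, [0, 0, 0], [0, 0, 0]], [1, [0, 0, 0], [0, 0, 0]]]' --squeeze 40

```text
time_s: 22.52
ee_pos: [0.5732, -0.2495, 0.0062]
eef_rot: [3.141, -0.0, 0.036]
force: [0.2, 0.3, 0.5]
grip_width: 0.0282
grip_force: 4.0
```

>>> carry_out --commands '[[1, [0, 0, -20], [0, 0, 0]], [1, [0, 0, -50], [0, 0, 0]], [1, [0, 0, -50], [0, 0, 0]], [1, [0, 0, -50], [0, 0, 0]], [1, [0, 0, -30], [0, 0, 0]], [1, [0, 0, 0], [0, 0, 0]]]'

```text
time_s: 23.28
ee_pos: [0.5738, -0.2497, 0.2096]
eef_rot: [3.139, -0.005, 0.036]
force: [0.1, 0.5, -1.1]
grip_width: 0.0268
grip_force: 40.0
```

Run:
```python
from h import *
st()
c=snap('wrist','w5.png');o=ctrl.get_obs();T=R.from_euler('xyz',o['eef_rot']).as_matrix()
p=o['ee_pos']
for x in(-66,-24,24,30,46): print(x,proj(c,[p+T@[x/1e3,0,-.012]]))
```

```text
{'time_s': np.float64(23.275), 'qpos': array([-0.469,  0.465,  1.285,  0.   ,  1.386,  1.066]), 'ee_pos': array([ 0.574, -0.25 ,  0.21 ]), 'eef_rot': array([ 3.139, -0.005,  0.036]), 'force': array([ 0.061,  0.522, -1.115]), 'grip_force': np.float64(39.998), 'grip_width': np.float64(0.027)}
-66 [[277.99563598 387.0488675 ]]
-24 [[278.06699085 317.99508291]]
24 [[278.15974231 228.23473018]]
30 [[278.17230073 216.08130007]]
46 [[278.20695354 182.5459878 ]]
```

View pics/w5.png

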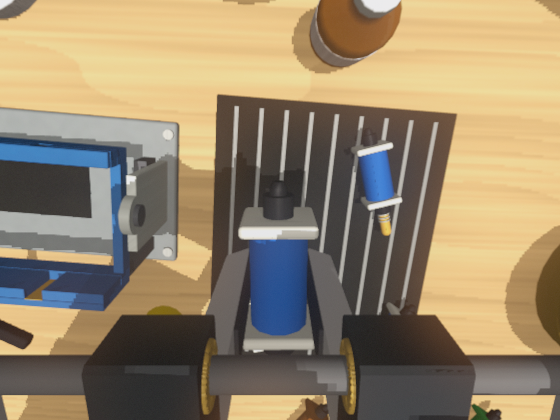

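Roller is held and centred, nose tip at (279,182) as predicted. Now a look at the slots.

>>> carry_out --commands '[[1, [-18, -45, -15], [0, 0, 0.076]], [1, [-18, -45, -15], [0, 0, 0]], [1, [-18, -40, -10], [0, 0, 0]], [1, [0, 0, 0], [0, 0, 0]], [1, [0, 0, 0], [0, 0, 0]]]'

```text
time_s: 23.95
ee_pos: [0.5208, -0.119, 0.2451]
eef_rot: [-3.141, 0.002, -0.04]
force: [-0.2, -0.0, -1.5]
grip_width: 0.0272
grip_force: 40.0
```

Run:
```python
from h import *
st()
c=snap('wrist','w6.png')
cv2.imwrite('pics/w6b.png',cv2.resize(c['img'][80:360,0:280],None,fx=2.1,fy=2.1,interpolation=cv2.INTER_CUBIC))
for t in('bay0','slot1','hole1','pivot','handle'):find(t,'wrist')
```

```text
{'time_s': np.float64(23.95), 'qpos': array([-0.293,  0.237,  1.508, -0.   ,  1.398,  1.318]), 'ee_pos': array([ 0.521, -0.119,  0.245]), 'eef_rot': array([-3.141e+00,  2.000e-03, -4.000e-02]), 'force': array([-0.229, -0.019, -1.461]), 'grip_force': np.float64(39.998), 'grip_width': np.float64(0.027)}
wrist slot1 0.63 [0.5216 0.0026 0.1098]
wrist hole1 0.84 [6.084e-01 4.000e-04 1.083e-01]
wrist hole1 0.6 [ 0.4263 -0.2388  0.0189]
wrist pivot 0.74 [0.5693 0.0335 0.1016]
wrist handle 0.61 [0.4576 0.0376 0.1267]
```

View pics/w6.png

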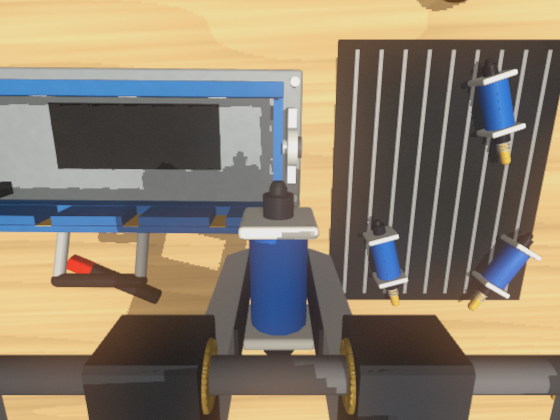

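>>> carry_out --commands '[[1, [-46, -23, 0], [0, 0, 0]], [1, [-46, -23, 0], [0, 0, 0]], [1, [0, 0, 0], [0, 0, 0]], [1, [0, 0, 0], [0, 0, 0]]]'

```text
time_s: 24.75
ee_pos: [0.4314, -0.0694, 0.2465]
eef_rot: [3.141, -0.001, -0.04]
force: [-0.1, 0.5, -1.2]
grip_width: 0.0271
grip_force: 40.0
```

```bash
cat >> h.py <<'E'
def slots(c):
    hsv=cv2.cvtColor(c['img'],cv2.COLOR_BGR2HSV);o=ctrl.get_obs()
    T=R.from_euler('xyz',o['eef_rot']).as_matrix()
    H=hsv.astype(int);blue=((H[...,0]>105)&(H[...,0]<130)&(H[...,1]>130)&(H[...,2]>40))
    return blue,o,T
E
python3 - <<'E'
from h import *
c=snap('wrist','w7.png');st()
i=c['img']
cv2.imwrite('pics/w7b.png',cv2.resize(i[40:190,130:430],None,fx=2.6,fy=2.6,interpolation=cv2.INTER_NEAREST))
p=ctrl.get_obs()['ee_pos']
print(proj(c,[[.518,p[1],.138],[.518,p[1],.11]]))
E
```

```text
{'time_s': np.float64(24.8), 'qpos': array([-0.244,  0.012,  1.758, -0.   ,  1.372,  1.368]), 'ee_pos': array([ 0.432, -0.07 ,  0.246]), 'eef_rot': array([ 3.141, -0.   , -0.041]), 'force': array([ 0.487, -0.286, -1.526]), 'grip_force': np.float64(39.998), 'grip_width': np.float64(0.027)}
[[273.89362875  95.2159518 ]
 [274.26444457  96.13684178]]
```

View pics/w7b.png

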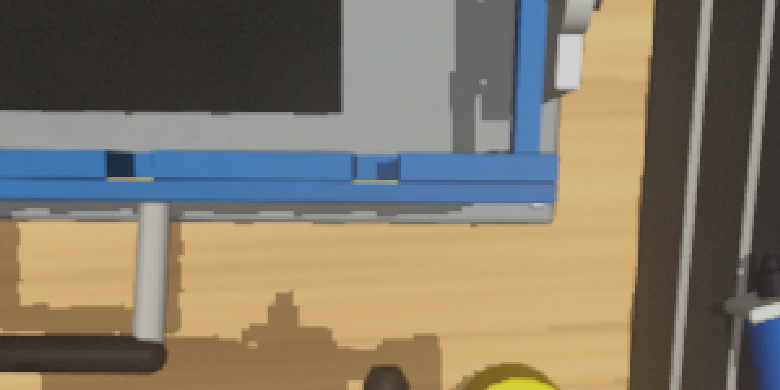

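The crop shows the bay0 slot at crop x 353–399 (full image u≈274.6, v≈103) and the bay1 slot at u≈180. The frame edge is parallel to the tool to within 0.01 rad. Next, the same look at the bay3 end.

Run:
```python
from h import *
c=snap('wrist');st()
for uv in[(274.6,99.2),(274.6,109.6),(180,99.2),(180,109.6)]: print(uv,np.round(back(c,uv,.138),4))
o=ctrl.get_obs();T=R.from_euler('xyz',o['eef_rot']).as_matrix()
print(proj(c,[o['ee_pos']+T@[.046,0,-.0145]]))
```

```text
{'time_s': np.float64(24.85), 'qpos': array([-0.244,  0.012,  1.758, -0.   ,  1.372,  1.368]), 'ee_pos': array([ 0.432, -0.07 ,  0.246]), 'eef_rot': array([-3.142,  0.   , -0.041]), 'force': array([-0.641, -0.28 , -1.449]), 'grip_force': np.float64(39.998), 'grip_width': np.float64(0.027)}
(274.6, 99.2) [ 0.5153 -0.07    0.138 ]
(274.6, 109.6) [ 0.5079 -0.0697  0.138 ]
(180, 99.2) [ 0.518  -0.0009  0.138 ]
(180, 109.6) [ 5.107e-01 -1.000e-04  1.380e-01]
[[278.82368291 183.39263621]]
```

>>> carry_out --commands '[[1, [0, -52, 0], [0, 0, 0]], [1, [0, -52, 0], [0, 0, 0]], [1, [0, -52, 0], [0, 0, 0]], [1, [0, -52, 0], [0, 0, 0]], [1, [0, 0, 0], [0, 0, 0]], [1, [0, 0, 0], [0, 0, 0]]]'

```text
time_s: 25.6
ee_pos: [0.4396, 0.1383, 0.2458]
eef_rot: [3.141, 0.001, -0.04]
force: [0.0, -0.0, -1.0]
grip_width: 0.0268
grip_force: 40.0
```

Run:
```python
from h import *
c=snap('wrist','w8.png');st()
i=c['img']
cv2.imwrite('pics/w8b.png',cv2.resize(i[60:180,130:430],None,fx=2.6,fy=2.6,interpolation=cv2.INTER_NEAREST))
o=ctrl.get_obs();T=R.from_euler('xyz',o['eef_rot']).as_matrix()
print(proj(c,[o['ee_pos']+T@[.046,0,-.0145]]))
for uv in[(274,99),(274,110),(200,99)]: print(uv,np.round(back(c,uv,.138),4))
```

```text
{'time_s': np.float64(25.65), 'qpos': array([ 0.224,  0.068,  1.701, -0.   ,  1.374,  1.836]), 'ee_pos': array([0.44 , 0.138, 0.246]), 'eef_rot': array([ 3.141e+00,  1.000e-03, -4.100e-02]), 'force': array([ 0.324, -0.168, -1.412]), 'grip_force': np.float64(39.998), 'grip_width': np.float64(0.027)}
[[279.7912463  183.56341833]]
(274, 99) [0.5234 0.1382 0.138 ]
(274, 110) [0.5156 0.1385 0.138 ]
(200, 99) [0.5255 0.1922 0.138 ]
```

View pics/w8b.png

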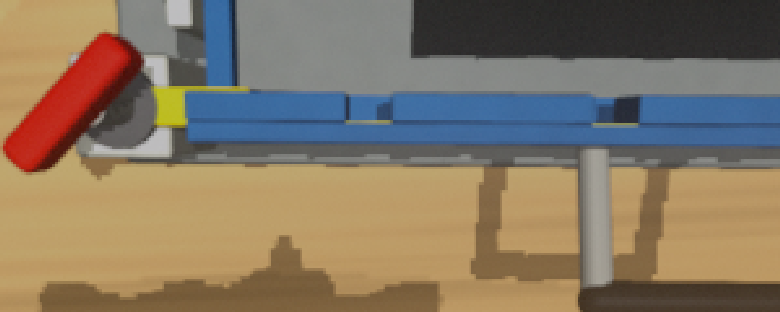

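The bay3 slot is at crop x 346–392 (u≈271.9) and the latch is shut, with its yellow tongue over the rail. The frame yaw comes out at -0.046. I'll go to bay3.

>>> carry_out --commands '[[1, [48, -1.7, 0], [0, 0, 0.005]], [1, [48, -1.6, 0], [0, 0, 0]], [1, [48, -1.6, 0], [0, 0, 0]], [1, [0, 0, 40], [0, 0, 0]], [1, [0, 0, 40], [0, 0, 0]], [1, [0, 0, 0], [0, 0, 0]], [1, [0, 0, 0], [0, 0, 0]]]'

```text
time_s: 26.52
ee_pos: [0.5841, 0.1367, 0.1681]
eef_rot: [-3.141, -0.002, -0.046]
force: [0.4, 0.9, -0.2]
grip_width: 0.0271
grip_force: 40.0
```

```bash
cat >> h.py <<'E'
EX=np.array([.99896,-.0457]);EY=np.array([.0457,.99896])
BAY=[np.array([.568,-.0722])+EY*.07*k for k in range(4)]
def togo(p,z,yaw=-.0457):
    o=ctrl.get_obs();T=R.from_euler('xyz',o['eef_rot']).as_matrix()
    d=T.T@(np.array([p[0],p[1],z])-o['ee_pos']);y=o['eef_rot'][2]
    print('togo mm',np.round(d*1e3,1),'wz',round(float((y-yaw+np.pi)%(2*np.pi)-np.pi),3),'at',np.round(o['ee_pos'],4),'F',np.round(o['force'],1))
E
python3 - <<'E'
from h import *
print(BAY);togo(BAY[3]+.0075*EX,.1215)
E
```

```text
[array([ 0.568 , -0.0722]), array([ 0.571199 , -0.0022728]), array([0.574398 , 0.0676544]), array([0.577597 , 0.1375816])]
togo mm [ 0.8 -0.6 46.6] wz -0.001 at [0.5841 0.1367 0.1681] F [ 0.4  0.9 -0.2]
```

>>> carry_out --commands '[[1, [0.8, -0.5, 20], [0, 0, 0]], [1, [0, 0, 15], [0, 0, 0]], [1, [0, 0, 6], [0, 0, 0]], [1, [0, 0, 6], [0, 0, 0]], [1, [0, 0, 0], [0, 0, 0]], [1, [0, 0, 0], [0, 0, 0]]]'

```text
time_s: 27.28
ee_pos: [0.5844, 0.1379, 0.1196]
eef_rot: [-3.141, -0.001, -0.045]
force: [-0.1, 0.0, -0.2]
grip_width: 0.0273
grip_force: 40.0
```

>>> carry_out --commands '[[1, [-4, 0, 0], [0, 0, 0]], [1, [-4, 0, 0], [0, 0, 0]], [1, [0, 0, 0], [0, 0, 0]]]'

```text
time_s: 27.65
ee_pos: [0.5763, 0.1382, 0.1196]
eef_rot: [-3.141, -0.001, -0.045]
force: [3.7, -0.6, -0.8]
grip_width: 0.0268
grip_force: 40.0
```

>>> carry_out --commands '[[1, [-4, 0, 0], [0, 0, 0]], [1, [-4, 0, 0], [0, 0, 0]], [1, [0, 0, 0], [0, 0, 0]]]'

```text
time_s: 28.02
ee_pos: [0.5687, 0.1385, 0.1196]
eef_rot: [-3.141, -0.002, -0.045]
force: [7.7, -1.0, -1.2]
grip_width: 0.027
grip_force: 40.0
```

>>> carry_out --commands '[[1, [0, 0, 8], [0, 0, 0]], [1, [0, 0, 6], [0, 0, 0]], [1, [0, 0, 5], [0, 0, 0]], [1, [0, 0, 0], [0, 0, 0]]]'

```text
time_s: 28.52
ee_pos: [0.569, 0.1386, 0.1006]
eef_rot: [-3.141, -0.002, -0.045]
force: [6.9, -0.6, 1.2]
grip_width: 0.0275
grip_force: 40.0
```

>>> carry_out --commands '[[1, [0, 0, 3], [0, 0, 0]], [1, [0, 0, 2], [0, 0, 0]], [1, [0, 0, 0], [0, 0, 0]]]'

```text
time_s: 28.9
ee_pos: [0.5691, 0.1386, 0.096]
eef_rot: [-3.141, -0.003, -0.045]
force: [6.6, -1.0, 1.3]
grip_width: 0.027
grip_force: 40.0
```

>>> carry_out --commands '[[1, [3, 0, 0], [0, 0, 0]], [1, [3, 0, 0], [0, 0, 0]], [1, [2.5, 0, 0], [0, 0, 0]], [1, [0, 0, 0], [0, 0, 0]]]'

```text
time_s: 29.4
ee_pos: [0.5768, 0.1383, 0.0954]
eef_rot: [-3.141, -0.0, -0.045]
force: [2.6, 0.0, 4.2]
grip_width: 0.0269
grip_force: 40.0
```

>>> carry_out --commands '[[0.6, [0, 0, 0], [0, 0, 0]], [0.5, [0, 0, 0], [0, 0, 0]], [0.5, [0, 0, 0], [0, 0, 0]], [0.5, [0, 0, -40], [0, 0, 0]], [0.5, [0, 0, -50], [0, 0, 0]], [0.5, [-45, 0, -60], [0, 0, 0]], [0.5, [-50, 0, 0], [0, 0, 0]], [0.5, [-55, 0, 0], [0, 0, 0]], [0.5, [0, 0, 0], [0, 0, 0]]]'

```text
time_s: 30.52
ee_pos: [0.4319, 0.1448, 0.2356]
eef_rot: [-3.141, -0.0, -0.044]
force: [0.9, -0.3, -0.3]
grip_width: 0.0473
grip_force: 0.0
```

Run:
```python
from h import *
c=snap('wrist','w9.png');st();find('roller_a','wrist');find('bay0','wrist')
i=c['img']
cv2.imwrite('pics/w9b.png',cv2.resize(i[30:200,130:430],None,fx=2.6,fy=2.6,interpolation=cv2.INTER_CUBIC))
print(proj(c,[[*BAY[3],.11]]))
c=snap('top');rollers(c);find('roller_a','top')
c=snap('scene');find('roller_a','scene')
```

```text
{'time_s': np.float64(30.575), 'qpos': array([ 0.242,  0.065,  1.727, -0.   ,  1.348,  1.857]), 'ee_pos': array([0.434, 0.145, 0.236]), 'eef_rot': array([-3.141e+00, -1.000e-03, -4.400e-02]), 'force': array([ 0.105, -0.331,  0.33 ]), 'grip_force': np.float64(0.0), 'grip_width': np.float64(0.047)}
wrist roller_a 0.83 [0.5795 0.1376 0.1086]
wrist roller_a 0.64 [0.5695 0.0349 0.1012]
[[279.72507263  10.72723053]]
top roller_a 0.66 [ 0.5916 -0.3475  0.0193]
top roller_a 0.62 [ 0.4252 -0.2415  0.0206]
top roller_a 0.62 [ 0.4074 -0.3763  0.0191]
top roller_a 0.51 [0.5773 0.138  0.1085]
top roller_a 0.51 [ 0.2756 -0.2941  0.0131]
top roller_a 0.51 [ 0.2676 -0.5033  0.0207]
scene roller_a 0.83 [ 0.2702 -0.2891  0.0148]
scene roller_a 0.68 [ 0.4303 -0.2354  0.0206]
scene roller_a 0.66 [ 0.2716 -0.5003  0.0127]
scene roller_a 0.61 [0.5759 0.1396 0.1068]
scene roller_a 0.61 [ 0.408  -0.3774  0.0177]
scene roller_a 0.61 [ 0.5941 -0.3446  0.0163]
```

View pics/w9b.png

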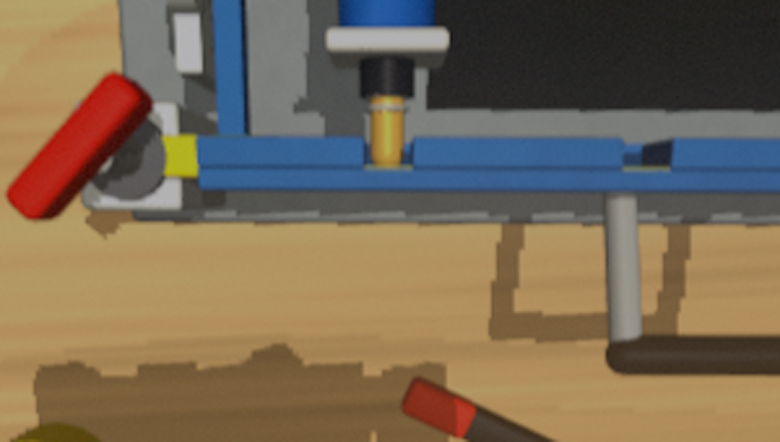

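Roller 1 is seated in bay3: brass tip in the slot at crop (388,135), axis straight. Next is the roller at (0.592,-0.345).

>>> carry_out --commands '[[0.3, [20, 53, 0], [0, 0, 0]], [0.3, [20, 54, 0], [0, 0, 0]], [0.3, [20, 54, 0], [0, 0, 0]], [0.3, [20, 54, 0], [0, 0, 0]], [0.3, [20, 54, 0], [0, 0, 0]], [0.3, [20, 54, 0], [0, 0, 0]], [0.3, [20, 54, 0], [0, 0, 0]], [0.3, [20, 54, 0], [0, 0, 0]], [0.3, [19, 52, 0], [0, 0, 0]]]'

```text
time_s: 32.0
ee_pos: [0.5917, -0.3483, 0.2344]
eef_rot: [-3.141, 0.001, -0.046]
force: [0.1, 1.2, 0.5]
grip_width: 0.0658
grip_force: 0.0
```

>>> carry_out --commands '[[0.3, [0, 0, 40], [0, 0, -0.155]], [0.3, [0, 0, 40], [0, 0, -0.157]], [0.3, [0, 0, 25], [0, 0, 0]], [0.3, [0, 0, 0], [0, 0, 0]], [0.3, [0, 0, 0], [0, 0, 0]]]'

```text
time_s: 32.62
ee_pos: [0.5918, -0.3464, 0.1314]
eef_rot: [3.14, -0.001, 0.266]
force: [0.4, -0.6, 0.4]
grip_width: 0.0658
grip_force: 0.0
```

```bash
cat > pick.py <<'E'
from h import *
import sys
c=snap('wrist');find('roller_a','wrist');p=ctrl.get_obs()['ee_pos']
r=rollers(c)
if r:
    b=min(r,key=lambda q:np.hypot(*(q[0]-p[:2])));togo(b[0],.0065,b[1])
E
python3 pick.py
```

```text
wrist roller_a 0.92 [ 0.5949 -0.3442  0.0261]
wrist roller_a 0.9 [ 0.4101 -0.3751  0.0215]
roller [ 591.7 -346. ] yaw 0.279 size [24.7 45.7] px [278. 212.]
roller [ 411.4 -376.4] yaw -1.247 size [25.9 44.7] px [255. 406.]
togo mm [ -0.2  -0.6 125.2] wz -0.012 at [ 0.5918 -0.3464  0.1317] F [-1.1  0.2 -0.1]
```

>>> carry_out --commands '[[0.3, [0, -0.5, 40], [0, 0, -0.012]], [0.3, [0, 0, 40], [0, 0, 0]], [0.3, [0, 0, 30], [0, 0, 0]], [0.3, [0, 0, 12], [0, 0, 0]], [0.3, [0, 0, 3], [0, 0, 0]], [0.3, [0, 0, 0], [0, 0, 0]], [0.3, [0, 0, 0], [0, 0, 0]]]'

```text
time_s: 33.6
ee_pos: [0.5917, -0.3458, 0.0065]
eef_rot: [3.14, -0.001, 0.279]
force: [0.1, 0.5, 0.3]
grip_width: 0.0658
grip_force: 0.0
```

>>> carry_out --commands '[[1, [0, 0, 0], [0, 0, 0]], [1, [0, 0, 0], [0, 0, 0]], [1, [0, 0, 0], [0, 0, 0]], [1, [0, 0, 0], [0, 0, 0]], [1, [0, 0, 0], [0, 0, 0]], [1, [0, 0, 0], [0, 0, 0]]]'

```text
time_s: 34.35
ee_pos: [0.5912, -0.3455, 0.0052]
eef_rot: [3.142, 0.0, 0.279]
force: [-0.1, 0.1, 1.0]
grip_width: 0.0273
grip_force: 40.0
```

>>> carry_out --commands '[[1, [0, 0, -20], [0, 0, 0]], [1, [0, 0, -50], [0, 0, 0]], [1, [0, 0, -50], [0, 0, 0]], [1, [0, 0, -50], [0, 0, 0.155]], [1, [0, 0, -50], [0, 0, 0.168]], [1, [0, 0, -20], [0, 0, 0]], [1, [0, 0, 0], [0, 0, 0]]]'

```text
time_s: 35.22
ee_pos: [0.5914, -0.3456, 0.2479]
eef_rot: [3.14, -0.003, -0.044]
force: [-0.4, -1.1, -1.6]
grip_width: 0.0272
grip_force: 40.0
```

```bash
cat > held.py <<'E'
from h import *
import sys
k=int(sys.argv[1]);off=float(sys.argv[2])/1e3
c=snap('wrist','held%d.png'%k);o=ctrl.get_obs();T=R.from_euler('xyz',o['eef_rot']).as_matrix();p=o['ee_pos']
print(np.round(proj(c,[p+T@[x/1e3,0,-off] for x in(24,46)]),1))
hsv=cv2.cvtColor(c['img'],cv2.COLOR_BGR2HSV)
# white front collar of the held roller: rows in the column band of the roller
w=((hsv[...,1]<60)&(hsv[...,2]>110));b=w[150:300,262:296].mean(1)
rows=np.where(b>.6)[0]+150;print('collar rows',rows[:1],rows[-1:])
d=(hsv[...,2]<45)[160:225,262:296];ys,xs=np.where(d);print('dark top',ys.min()+160 if len(ys) else None,'u',xs.mean()+262 if len(xs) else None)
togo(BAY[k]+.0075*EX,.168);print('grip',o['grip_width'],o['grip_force'])
E
python3 held.py 2 14.5
```

```text
[[278.3 229.6]
 [278.4 183.2]]
collar rows [224] [240]
dark top 173 u 273.67248908296943
togo mm [ -27.3 -412.    77.6] wz 0.002 at [ 0.5911 -0.3454  0.2458] F [-0.4  0.7 -1.5]
grip 0.027205965593340944 39.998799562454224
```

```bash
cat > cmp.py <<'E'
import cv2,sys
a=cv2.imread('pics/w5.png')[205:345,236:322];b=cv2.imread(sys.argv[1])
r=cv2.matchTemplate(b[185:365,216:342],a,cv2.TM_CCOEFF_NORMED);_,s,_,m=cv2.minMaxLoc(r);print('score',round(s,3),'du',m[0]-20,'dv',m[1]-20,'(2.0 px/mm, dv<0 = roller ahead)')
E
python3 cmp.py pics/held2.png
```

```text
score 0.971 du 0 dv 2 (2.0 px/mm, dv<0 = roller ahead)
```

>>> carry_out --commands '[[1, [-3, -51.5, 0], [0, 0, 0.002]], [1, [-3, -51.5, 0], [0, 0, 0]], [1, [-3, -51.5, 0], [0, 0, 0]], [1, [-3, -51.5, 0], [0, 0, 0]], [1, [-3, -51.5, 0], [0, 0, 0]], [1, [-3, -51.5, 0], [0, 0, 0]], [1, [-4, -51.5, 0], [0, 0, 0]], [1, [-4, -51.5, 0], [0, 0, 0]], [1, [0, 0, 40], [0, 0, 0]], [1, [0, 0, 38], [0, 0, 0]]]'

```text
time_s: 36.52
ee_pos: [0.5832, 0.068, 0.1649]
eef_rot: [3.141, 0.002, -0.045]
force: [0.3, -0.7, -0.6]
grip_width: 0.0272
grip_force: 40.0
```

>>> carry_out --commands '[[1, [0, 0, 0], [0, 0, 0]], [1, [0, 0, 0], [0, 0, 0]]]'

```text
time_s: 36.78
ee_pos: [0.5845, 0.0672, 0.1683]
eef_rot: [-3.141, -0.001, -0.046]
force: [-1.0, 0.1, -0.3]
grip_width: 0.0271
grip_force: 40.0
```

Run:
```python
from h import *
togo(BAY[2]+.0085*EX,.119)
```

```text
togo mm [-1.6 -0.  49.3] wz -0.001 at [0.5845 0.0672 0.1683] F [-1.   0.1 -0.3]
```

>>> carry_out --commands '[[1, [-1.5, 0, 20], [0, 0, 0]], [1, [0, 0, 17], [0, 0, 0]], [1, [0, 0, 6], [0, 0, 0]], [1, [0, 0, 6], [0, 0, 0]], [1, [0, 0, 0], [0, 0, 0]], [1, [0, 0, 0], [0, 0, 0]]]'

```text
time_s: 37.52
ee_pos: [0.5828, 0.0674, 0.1186]
eef_rot: [-3.142, -0.001, -0.046]
force: [1.1, -0.2, -1.3]
grip_width: 0.0267
grip_force: 40.0
```

>>> carry_out --commands '[[1, [-4, 0, 0], [0, 0, 0]], [1, [-4, 0, 0], [0, 0, 0]], [1, [-4, 0, 0], [0, 0, 0]], [1, [0, 0, 0], [0, 0, 0]]]'

```text
time_s: 38.02
ee_pos: [0.5708, 0.0679, 0.1185]
eef_rot: [-3.142, -0.001, -0.046]
force: [5.8, 0.2, -1.2]
grip_width: 0.0273
grip_force: 40.0
```

>>> carry_out --commands '[[1, [-4, 0, 0], [0, 0, 0]], [1, [0, 0, 0], [0, 0, 0]], [1, [0, 0, 0], [0, 0, 0]]]'

```text
time_s: 38.4
ee_pos: [0.5672, 0.068, 0.1186]
eef_rot: [-3.142, -0.002, -0.046]
force: [6.8, -0.3, -0.3]
grip_width: 0.0267
grip_force: 40.0
```

>>> carry_out --commands '[[1, [-1.5, 0, 0], [0, 0, 0]], [1, [0, 0, 8], [0, 0, 0]], [1, [0, 0, 6], [0, 0, 0]], [1, [0, 0, 5], [0, 0, 0]], [1, [0, 0, 0], [0, 0, 0]]]'

```text
time_s: 39.02
ee_pos: [0.5658, 0.0681, 0.0996]
eef_rot: [-3.141, -0.002, -0.046]
force: [7.7, -1.0, 0.9]
grip_width: 0.0268
grip_force: 40.0
```

>>> carry_out --commands '[[1, [0, 0, 3], [0, 0, 0]], [1, [0, 0, 1.5], [0, 0, 0]], [1, [0, 0, 0], [0, 0, 0]]]'

```text
time_s: 39.4
ee_pos: [0.5659, 0.0681, 0.0953]
eef_rot: [-3.141, -0.002, -0.046]
force: [7.4, -1.0, 1.5]
grip_width: 0.0274
grip_force: 40.0
```

Now release into the hole, retreat, and check while heading to the next roller.

>>> carry_out --commands '[[1, [3, 0, 0], [0, 0, 0]], [1, [3, 0, 0], [0, 0, 0]], [1, [2.7, 0, 0], [0, 0, 0]], [1, [0, 0, 0], [0, 0, 0]]]'

```text
time_s: 39.9
ee_pos: [0.5691, 0.068, 0.0931]
eef_rot: [3.141, 0.013, -0.046]
force: [-30.2, 0.1, 9.5]
grip_width: 0.027
grip_force: 40.0
```

>>> carry_out --commands '[[0.6, [0, 0, 0], [0, 0, 0]], [0.5, [0, 0, 0], [0, 0, 0]], [0.5, [0, 0, 0], [0, 0, 0]], [0.5, [0, 0, -40], [0, 0, 0]], [0.5, [0, 0, -50], [0, 0, 0]], [0.5, [-45, 40, -60], [0, 0, 0]], [0.5, [-40, 40, 0], [0, 0, 0]], [0.3, [-50, 40, 0], [0, 0, 0]], [0.3, [-30, 30, 0], [0, 0, 0]], [0.3, [0, 0, 0], [0, 0, 0]]]'

```text
time_s: 41.15
ee_pos: [0.4146, -0.0648, 0.2294]
eef_rot: [3.141, -0.001, -0.049]
force: [0.5, 1.2, 0.4]
grip_width: 0.0652
grip_force: 0.0
```

Run:
```python
from h import *
st()
for n in('wrist','top','scene'):
    snap(n,'r2%s.png'%n);find('roller_a',n)
```

```text
{'time_s': np.float64(41.15), 'qpos': array([-0.242, -0.018,  1.827, -0.   ,  1.331,  1.377]), 'ee_pos': array([ 0.415, -0.065,  0.229]), 'eef_rot': array([ 3.141e+00, -1.000e-03, -4.900e-02]), 'force': array([0.536, 1.208, 0.372]), 'grip_force': np.float64(0.0), 'grip_width': np.float64(0.065)}
wrist roller_a 0.89 [ 0.2734 -0.2924  0.0194]
wrist roller_a 0.82 [0.5697 0.0675 0.1135]
wrist roller_a 0.6 [ 0.4289 -0.2376  0.0182]
top roller_a 0.78 [0.5686 0.0644 0.1057]
top roller_a 0.74 [ 0.4088 -0.3778  0.0197]
top roller_a 0.59 [ 0.4234 -0.2402  0.0192]
top roller_a 0.54 [ 0.2695 -0.5044  0.0218]
top roller_a 0.51 [ 0.2754 -0.2957  0.0131]
top roller_a 0.47 [0.5742 0.1376 0.1092]
scene roller_a 0.87 [ 0.4309 -0.2357  0.0181]
scene roller_a 0.79 [0.5697 0.0696 0.1059]
scene roller_a 0.75 [ 0.4093 -0.3781  0.0202]
scene roller_a 0.74 [ 0.2715 -0.2874  0.0141]
scene roller_a 0.72 [0.577  0.1345 0.1105]
scene roller_a 0.45 [ 0.2707 -0.5016  0.0108]
```

The last release pushed against something (-30 N): the nose didn't enter the hole and roller 2 sits about 5 mm short. I'll look straight over bay2.

>>> carry_out --commands '[[0.3, [19, -45, 0], [0, 0, 0]], [0.3, [19, -45, 0], [0, 0, 0]], [0.3, [19, -45, 0], [0, 0, 0]], [0.3, [0, 0, 0], [0, 0, 0]], [0.3, [0, 0, 0], [0, 0, 0]]]'

```text
time_s: 42.08
ee_pos: [0.4787, 0.0687, 0.2284]
eef_rot: [3.141, 0.001, -0.045]
force: [0.7, 0.1, 0.3]
grip_width: 0.0655
grip_force: 0.0
```

Run:
```python
from h import *
st()
c=snap('wrist','r2v.png');cv2.imwrite('pics/r2vb.png',cv2.resize(c['img'][10:200,140:420],None,fx=2.8,fy=2.8,interpolation=cv2.INTER_CUBIC))
b=BAY[2]
print(proj(c,[[*(b+EX*x),z] for x,z in((-.066,.11),(-.06,.138),(-.052,.138),(.04,.1215),(.046,.11))]))
```

```text
{'time_s': np.float64(42.075), 'qpos': array([ 0.067,  0.133,  1.669, -0.   ,  1.34 ,  1.683]), 'ee_pos': array([0.479, 0.069, 0.228]), 'eef_rot': array([ 3.141e+00,  1.000e-03, -4.500e-02]), 'force': array([0.739, 0.096, 0.308]), 'grip_force': np.float64(0.0), 'grip_width': np.float64(0.066)}
[[274.3231151  170.0308664 ]
 [273.94202952 168.27713646]
 [273.92317671 157.16132281]
 [273.94863287  20.37286999]
 [274.1029506   14.61026393]]
```

View pics/r2vb.png

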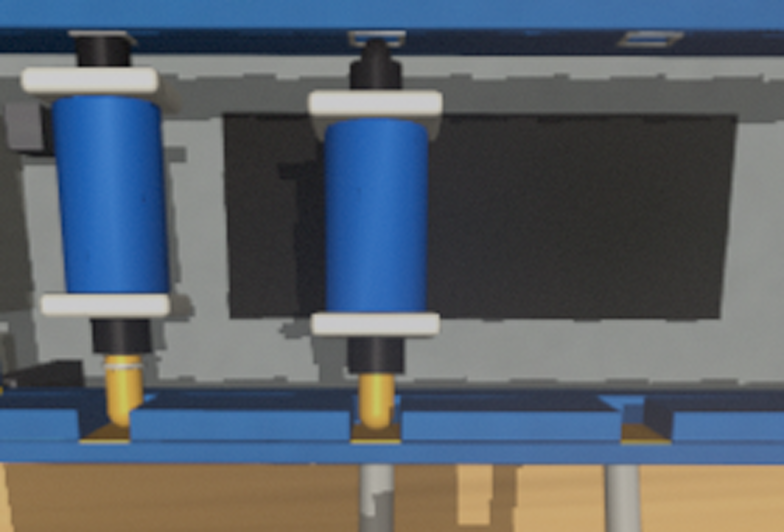

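In the crop the bay2 nose at (378,45) is laterally centred on its ring (349–407) but sits too low. Bay3 is fully in. I'll regrip, push back a bit, lift and let it in.

>>> carry_out --commands '[[0.45, [45, -1.6, 0], [0, 0, 0]], [0.45, [45, -1.6, 0], [0, 0, 0]], [0.45, [0, 0, 40], [0, 0, 0]], [0.45, [0, 0, 40], [0, 0, 0]], [0.45, [0, 0, 35], [0, 0, 0]], [0.45, [0, 0, 17], [0, 0, 0]], [0.45, [0, 0, 0], [0, 0, 0]], [0.45, [0, 0, 0], [0, 0, 0]]]'

```text
time_s: 43.12
ee_pos: [0.5697, 0.0675, 0.0983]
eef_rot: [-3.141, -0.002, -0.046]
force: [-0.4, -1.0, 0.0]
grip_width: 0.0516
grip_force: 0.0
```

>>> carry_out --commands '[[1, [0, 0, 0], [0, 0, 0]], [1, [0, 0, 0], [0, 0, 0]], [1, [0, 0, 0], [0, 0, 0]], [1, [0, 0, 0], [0, 0, 0]]]'

```text
time_s: 43.62
ee_pos: [0.569, 0.0677, 0.0969]
eef_rot: [-3.142, -0.0, -0.046]
force: [0.9, 0.2, 1.3]
grip_width: 0.0271
grip_force: 40.0
```

>>> carry_out --commands '[[1, [-2, 0, 0], [0, 0, 0]], [1, [0, 0, -2], [0, 0, 0]], [1, [2, 0, 0], [0, 0, 0]], [1, [1.5, 0, 0], [0, 0, 0]], [1, [0, 0, 0], [0, 0, 0]]]'

```text
time_s: 44.25
ee_pos: [0.5708, 0.0676, 0.0989]
eef_rot: [-3.142, -0.001, -0.046]
force: [4.2, 0.8, -0.9]
grip_width: 0.0273
grip_force: 40.0
```

>>> carry_out --commands '[[1, [1.5, 0, 0], [0, 0, 0]], [1, [1, 0, 0], [0, 0, 0]], [1, [0, 0, 0], [0, 0, 0]]]'

```text
time_s: 44.62
ee_pos: [0.5734, 0.0675, 0.0991]
eef_rot: [-3.142, -0.001, -0.046]
force: [5.0, 0.5, 1.5]
grip_width: 0.027
grip_force: 40.0
```

>>> carry_out --commands '[[1, [1, 0, 1], [0, 0, 0]], [1, [0, 0, 0], [0, 0, 0]], [0.6, [0, 0, 0], [0, 0, 0]], [0.5, [0, 0, 0], [0, 0, 0]], [0.5, [0, 0, -40], [0, 0, 0]], [0.5, [0, 0, -50], [0, 0, 0]], [0.5, [-45, 0, -42], [0, 0, 0]], [0.5, [-50, 0, 0], [0, 0, 0]], [0.5, [0, 0, 0], [0, 0, 0]]]'

```text
time_s: 45.75
ee_pos: [0.4768, 0.072, 0.2302]
eef_rot: [-3.142, 0.0, -0.046]
force: [0.3, -1.2, 0.3]
grip_width: 0.0471
grip_force: 0.0
```

Run:
```python
from h import *
st()
c=snap('wrist','r2c.png');cv2.imwrite('pics/r2cb.png',cv2.resize(c['img'][0:200,140:420],None,fx=2.8,fy=2.8,interpolation=cv2.INTER_CUBIC))
rollers(c,.124)
for n in('wrist','top','scene'):
    snap(n);find('roller_a',n)
b=[BAY[2],BAY[3]];print(b)
```

```text
{'time_s': np.float64(45.75), 'qpos': array([0.074, 0.128, 1.671, 0.   , 1.343, 1.69 ]), 'ee_pos': array([0.477, 0.072, 0.23 ]), 'eef_rot': array([-3.142,  0.   , -0.046]), 'force': array([ 0.333, -1.205,  0.274]), 'grip_force': np.float64(0.0), 'grip_width': np.float64(0.047)}
roller [579.  135.3] yaw -0.045 size [26.9 46.5] px [184.  75.]
roller [576.3  67.8] yaw -0.05 size [26.2 45.9] px [278.  75.]
wrist roller_a 0.86 [0.5782 0.1369 0.1097]
wrist roller_a 0.61 [0.5794 0.0667 0.1134]
top roller_a 0.86 [ 0.2685 -0.5049  0.0175]
top roller_a 0.84 [ 0.2775 -0.2915  0.0168]
top roller_a 0.6 [ 0.4095 -0.3788  0.0227]
top roller_a 0.59 [ 0.4246 -0.2374  0.0186]
scene roller_a 0.84 [ 0.4072 -0.378   0.0219]
scene roller_a 0.68 [ 0.4289 -0.2379  0.0223]
scene roller_a 0.62 [0.5735 0.0705 0.1083]
scene roller_a 0.54 [0.573  0.1379 0.1078]
scene roller_a 0.52 [ 0.2695 -0.2878  0.0133]
scene roller_a 0.49 [ 0.2746 -0.5026  0.0118]
[array([0.574398 , 0.0676544]), array([0.577597 , 0.1375816])]
```

Both rollers now show on the same row with equal axis angles, so bay2 is seated. Next is the roller at (0.428,-0.239).

>>> carry_out --commands '[[0.3, [-5.7, 52, 0], [0, 0, 0]], [0.3, [-5.7, 52, 0], [0, 0, 0]], [0.3, [-5.7, 52, 0], [0, 0, 0]], [0.3, [-5.7, 52, 0], [0, 0, 0]], [0.3, [-5.7, 52, 0], [0, 0, 0]], [0.3, [-5.7, 52, 0], [0, 0, 0]], [0.3, [0, 0, 50], [0, 0, -0.147]], [0.3, [0, 0, 50], [0, 0, -0.147]], [0.3, [0, 0, 0], [0, 0, 0]], [0.3, [0, 0, 0], [0, 0, 0]]]'

```text
time_s: 47.35
ee_pos: [0.4313, -0.2387, 0.1315]
eef_rot: [3.14, -0.001, 0.245]
force: [0.1, -0.0, 0.9]
grip_width: 0.0655
grip_force: 0.0
```

```bash
python3 pick.py
```

```text
wrist roller_a 0.92 [ 0.412  -0.3729  0.0262]
wrist roller_a 0.87 [ 0.429  -0.2386  0.0157]
wrist roller_a 0.69 [ 0.2716 -0.2932  0.02  ]
roller [521.1 -80.3] yaw -0.036 size [36.7 52.7] px [87. 49.]
roller [ 429.5 -237.5] yaw 0.232 size [25.1 39.4] px [276. 212.]
roller [ 408.  -370.6] yaw -0.592 size [26.6 35.5] px [426. 280.]
togo mm [ -1.8  -1.9 125.3] wz 0.014 at [ 0.4314 -0.2387  0.1319] F [ 0.3 -0.2  0.1]
```

```bash
sed -i 's/\[...,2\]>50)).astype/[...,2]>22)).astype/' h.py; python3 pick.py
```

```text
wrist roller_a 0.87 [ 0.4253 -0.2413  0.0185]
wrist roller_a 0.58 [ 0.4114 -0.3783  0.0208]
wrist roller_a 0.55 [ 0.2688 -0.292   0.0199]
roller [521.2 -79.2] yaw -0.031 size [39.1 52.9] px [87. 49.]
roller [ 429.6 -237.6] yaw 0.234 size [25.1 39.5] px [276. 212.]
roller [ 408.5 -371. ] yaw -0.599 size [26.6 37. ] px [425. 280.]
togo mm [ -1.4  -1.5 124.8] wz 0.013 at [ 0.4311 -0.2385  0.1313] F [-0.3 -0.7  0.6]
```

>>> carry_out --commands '[[0.3, [-2.5, -1, 40], [0, 0, 0.01]], [0.3, [0, 0, 40], [0, 0, 0]], [0.3, [0, 0, 30], [0, 0, 0]], [0.3, [0, 0, 12], [0, 0, 0]], [0.3, [0, 0, 3], [0, 0, 0]], [0.3, [0, 0, 0], [0, 0, 0]], [0.3, [0, 0, 0], [0, 0, 0]]]'

```text
time_s: 48.42
ee_pos: [0.4283, -0.2382, 0.0057]
eef_rot: [3.14, -0.001, 0.238]
force: [-0.3, -0.8, 0.4]
grip_width: 0.0656
grip_force: 0.0
```

>>> carry_out --commands '[[1, [0, 0, 0], [0, 0, 0]], [1, [0, 0, 0], [0, 0, 0]], [1, [0, 0, 0], [0, 0, 0]], [1, [0, 0, 0], [0, 0, 0]], [1, [0, 0, 0], [0, 0, 0]], [1, [0, 0, 0], [0, 0, 0]]]'

```text
time_s: 49.18
ee_pos: [0.4278, -0.2379, 0.0048]
eef_rot: [3.142, -0.0, 0.238]
force: [-0.3, -0.9, 0.6]
grip_width: 0.0271
grip_force: 40.0
```

>>> carry_out --commands '[[1, [0, 0, -20], [0, 0, 0]], [1, [0, 0, -50], [0, 0, 0]], [1, [0, 0, -50], [0, 0, 0]], [1, [0, 0, -50], [0, 0, 0.13]], [1, [0, 0, -50], [0, 0, 0.15]], [1, [0, 0, -20], [0, 0, 0]], [1, [0, 0, 0], [0, 0, 0]], [1, [0, 0, 0], [0, 0, 0]]]'

```text
time_s: 50.18
ee_pos: [0.4274, -0.2376, 0.2434]
eef_rot: [-3.141, 0.002, -0.042]
force: [-0.1, 0.0, -1.2]
grip_width: 0.0271
grip_force: 40.0
```

```bash
python3 held.py 1 14.5; python3 cmp.py pics/held1.png
```

```text
[[278.7 230.4]
 [278.8 183.5]]
collar rows [227] [245]
dark top 176 u 284.0232558139535
togo mm [ 141.4 -241.1   75.3] wz 0.004 at [ 0.4274 -0.2376  0.2433] F [-0.4  0.7 -1.1]
grip 0.027187868137357577 39.996782541275024
score 0.926 du 0 dv 6 (2.0 px/mm, dv<0 = roller ahead)
```

>>> carry_out --commands '[[1, [29, -48, 0], [0, 0, 0.004]], [1, [29, -48, 0], [0, 0, 0]], [1, [29, -48, 0], [0, 0, 0]], [1, [29, -48, 0], [0, 0, 0]], [1, [28, -48.5, 0], [0, 0, 0]], [1, [0, 0, 37], [0, 0, 0]], [1, [0, 0, 37], [0, 0, 0]], [1, [0, 0, 0], [0, 0, 0]], [1, [0, 0, 0], [0, 0, 0]]]'

```text
time_s: 51.35
ee_pos: [0.5829, -0.0043, 0.1719]
eef_rot: [3.142, -0.001, -0.046]
force: [0.6, 1.3, -0.7]
grip_width: 0.0272
grip_force: 40.0
```

Run:
```python
from h import *
togo(BAY[1]+.0103*EX,.1195)
```

```text
togo mm [-1.6 -1.5 52.4] wz -0.001 at [ 0.5829 -0.0043  0.1719] F [ 0.6  1.3 -0.7]
```

>>> carry_out --commands '[[1, [-1.6, -1.5, 22], [0, 0, 0]], [1, [0, 0, 17], [0, 0, 0]], [1, [0, 0, 7], [0, 0, 0]], [1, [0, 0, 6], [0, 0, 0]], [1, [0, 0, 0], [0, 0, 0]], [1, [0, 0, 0], [0, 0, 0]]]'

```text
time_s: 52.1
ee_pos: [0.5812, -0.0026, 0.1193]
eef_rot: [-3.142, -0.001, -0.046]
force: [0.2, -1.0, -1.0]
grip_width: 0.0271
grip_force: 40.0
```

>>> carry_out --commands '[[1, [-4, 0, 0], [0, 0, 0]], [1, [-4, 0, 0], [0, 0, 0]], [1, [-4, 0, 0], [0, 0, 0]], [1, [0, 0, 0], [0, 0, 0]]]'

```text
time_s: 52.6
ee_pos: [0.5692, -0.002, 0.1192]
eef_rot: [3.142, -0.001, -0.046]
force: [5.7, -1.1, 0.2]
grip_width: 0.0275
grip_force: 40.0
```

>>> carry_out --commands '[[1, [-4, 0, 0], [0, 0, 0]], [1, [0, 0, 0], [0, 0, 0]], [1, [0, 0, 0], [0, 0, 0]]]'

```text
time_s: 52.98
ee_pos: [0.5656, -0.0019, 0.1192]
eef_rot: [3.142, -0.002, -0.046]
force: [5.7, -0.2, 0.3]
grip_width: 0.0275
grip_force: 40.0
```

>>> carry_out --commands '[[1, [-1.5, 0, 0], [0, 0, 0]], [1, [0, 0, 8], [0, 0, 0]], [1, [0, 0, 6], [0, 0, 0]], [1, [0, 0, 0], [0, 0, 0]]]'

```text
time_s: 53.48
ee_pos: [0.5642, -0.0018, 0.1051]
eef_rot: [-3.142, -0.002, -0.046]
force: [7.5, -0.4, 0.7]
grip_width: 0.0267
grip_force: 40.0
```

>>> carry_out --commands '[[1, [0, 0, 4], [0, 0, 0]], [1, [0, 0, 3.5], [0, 0, 0]], [1, [0, 0, 0], [0, 0, 0]]]'

```text
time_s: 53.85
ee_pos: [0.5642, -0.0018, 0.0978]
eef_rot: [3.142, -0.002, -0.046]
force: [6.5, -1.2, 2.2]
grip_width: 0.027
grip_force: 40.0
```

>>> carry_out --commands '[[1, [2.5, 0, 0], [0, 0, 0]], [1, [1.5, 0, 0], [0, 0, 0]], [1, [0, 0, 0], [0, 0, 0]]]'

```text
time_s: 54.22
ee_pos: [0.567, -0.0019, 0.0974]
eef_rot: [-3.142, 0.001, -0.046]
force: [-4.0, -0.3, 5.5]
grip_width: 0.027
grip_force: 40.0
```

>>> carry_out --commands '[[1, [-2.5, 0, 0], [0, 0, 0]], [1, [0, 0, -1.5], [0, 0, 0]], [1, [2.5, 0, 0], [0, 0, 0]], [1, [0.5, 0, 0], [0, 0, 0]], [1, [0, 0, 0], [0, 0, 0]]]'

```text
time_s: 54.85
ee_pos: [0.5681, -0.002, 0.0986]
eef_rot: [-3.142, -0.0, -0.046]
force: [4.1, 0.2, -2.0]
grip_width: 0.0272
grip_force: 40.0
```

>>> carry_out --commands '[[1, [1.5, 0, 0], [0, 0, 0]], [1, [1.5, 0, 0], [0, 0, 0]], [1, [0, 0, 0], [0, 0, 0]]]'

```text
time_s: 55.22
ee_pos: [0.5709, -0.0021, 0.0986]
eef_rot: [-3.142, 0.0, -0.046]
force: [4.2, -0.2, -3.8]
grip_width: 0.027
grip_force: 40.0
```

>>> carry_out --commands '[[1, [1, 0, 0.5], [0, 0, 0]], [1, [0.7, 0, 0.5], [0, 0, 0]], [1, [0, 0, 0], [0, 0, 0]]]'

```text
time_s: 55.6
ee_pos: [0.5718, -0.0021, 0.098]
eef_rot: [3.142, 0.002, -0.046]
force: [-7.3, -0.8, 6.2]
grip_width: 0.0271
grip_force: 40.0
```

>>> carry_out --commands '[[1, [-0.7, 0, -0.5], [0, 0, 0]], [0.6, [0, 0, 0], [0, 0, 0]], [0.5, [0, 0, 0], [0, 0, 0]], [0.5, [0, 0, 0], [0, 0, 0]], [0.5, [0, 0, -40], [0, 0, 0]], [0.5, [0, 0, -50], [0, 0, 0]], [0.5, [-45, 0, -42], [0, 0, 0]], [0.5, [-50, 0, 0], [0, 0, 0]], [0.5, [0, 0, 0], [0, 0, 0]]]'

```text
time_s: 56.72
ee_pos: [0.4753, 0.0024, 0.231]
eef_rot: [3.142, -0.001, -0.046]
force: [0.5, 0.6, 0.5]
grip_width: 0.0471
grip_force: 0.0
```

Run:
```python
from h import *
st()
c=snap('wrist','r3.png');rollers(c,.124)
for n in('wrist','top','scene'):
    snap(n);find('roller_a',n)
print(BAY[1])
```

```text
{'time_s': np.float64(56.725), 'qpos': array([-0.072,  0.111,  1.688, -0.   ,  1.341,  1.545]), 'ee_pos': array([0.475, 0.002, 0.231]), 'eef_rot': array([ 3.142e+00, -1.000e-03, -4.600e-02]), 'force': array([0.497, 0.642, 0.508]), 'grip_force': np.float64(0.0), 'grip_width': np.float64(0.047)}
roller [574.3  -1.8] yaw -0.045 size [26.4 46. ] px [278.  77.]
roller [578.9 132. ] yaw -0.056 size [28.4 46.3] px [91. 78.]
roller [575.9  64.5] yaw -0.057 size [27.5 46.3] px [186.  78.]
wrist roller_a 0.97 [ 0.2721 -0.2897  0.0187]
wrist roller_a 0.92 [ 0.5742 -0.0026  0.1114]
wrist roller_a 0.73 [0.5769 0.1358 0.1108]
wrist roller_a 0.59 [0.5772 0.0726 0.1168]
top roller_a 0.77 [ 0.4065 -0.3791  0.0178]
top roller_a 0.77 [ 0.271  -0.5058  0.0217]
top roller_a 0.49 [ 0.2728 -0.2939  0.0149]
scene roller_a 0.88 [ 0.4115 -0.3784  0.0171]
scene roller_a 0.84 [ 0.2715 -0.2897  0.0142]
scene roller_a 0.83 [ 0.5754 -0.0037  0.1141]
scene roller_a 0.74 [0.5743 0.0351 0.1   ]
scene roller_a 0.71 [ 0.519  -0.0033  0.1127]
scene roller_a 0.55 [0.5735 0.135  0.1109]
[ 0.571199  -0.0022728]
```

Three rollers are in line (574.3, 575.9 and 578.9 mm in x), all seated. Now the last one.

>>> carry_out --commands '[[0.3, [-6, 47.7, 0], [0, 0, 0]], [0.3, [-6, 47.7, 0], [0, 0, 0]], [0.3, [-6, 47.7, 0], [0, 0, 0]], [0.3, [-6, 47.7, 0], [0, 0, 0]], [0.3, [-6, 47.7, 0], [0, 0, 0]], [0.3, [-6, 47.7, 0], [0, 0, 0]], [0.3, [-6, 47.7, 0], [0, 0, 0]], [0.3, [-6, 47.7, 0], [0, 0, 0]]]'

```text
time_s: 58.08
ee_pos: [0.4113, -0.3786, 0.2298]
eef_rot: [-3.141, 0.0, -0.046]
force: [1.4, -0.1, -0.8]
grip_width: 0.0658
grip_force: 0.0
```

>>> carry_out --commands '[[0.3, [0, 0, 25], [0, 0, 0.138]], [0.3, [0, 0, 25], [0, 0, 0.138]], [0.3, [0, 0, 25], [0, 0, 0.138]], [0.3, [0, 0, 25], [0, 0, 0.138]], [0.3, [0, 0, 0], [0, 0, 0]], [0.3, [0, 0, 0], [0, 0, 0]]]'

```text
time_s: 58.82
ee_pos: [0.412, -0.3772, 0.1311]
eef_rot: [3.141, -0.001, -0.595]
force: [-0.5, -0.1, 0.5]
grip_width: 0.0656
grip_force: 0.0
```

```bash
python3 pick.py
```

```text
wrist roller_a 0.88 [ 0.2714 -0.5023  0.0173]
wrist roller_a 0.86 [ 0.4076 -0.3759  0.0254]
roller [ 409.6 -378.2] yaw -0.594 size [24.5 46.4] px [280. 212.]
togo mm [ -1.6   2.2 124.9] wz -0.002 at [ 0.412  -0.3772  0.1314] F [-0.1  0.3 -0. ]
```

>>> carry_out --commands '[[0.3, [-2, 2, 40], [0, 0, 0]], [0.3, [0, 0, 40], [0, 0, 0]], [0.3, [0, 0, 30], [0, 0, 0]], [0.3, [0, 0, 12], [0, 0, 0]], [0.3, [0, 0, 3], [0, 0, 0]], [0.3, [0, 0, 0], [0, 0, 0]], [0.3, [0, 0, 0], [0, 0, 0]]]'

```text
time_s: 59.8
ee_pos: [0.4092, -0.3777, 0.0063]
eef_rot: [3.141, -0.002, -0.598]
force: [0.6, -0.2, -0.3]
grip_width: 0.0658
grip_force: 0.0
```

>>> carry_out --commands '[[1, [0, 0, 0], [0, 0, 0]], [1, [0, 0, 0], [0, 0, 0]], [1, [0, 0, 0], [0, 0, 0]], [1, [0, 0, 0], [0, 0, 0]], [1, [0, 0, 0], [0, 0, 0]], [1, [0, 0, 0], [0, 0, 0]]]'

```text
time_s: 60.55
ee_pos: [0.4088, -0.3773, 0.0053]
eef_rot: [3.142, 0.0, -0.598]
force: [0.8, -0.3, -0.1]
grip_width: 0.0269
grip_force: 39.9
```

>>> carry_out --commands '[[1, [0, 0, -20], [0, 0, 0]], [1, [0, 0, -50], [0, 0, 0]], [1, [0, 0, -50], [0, 0, 0]], [1, [0, 0, -50], [0, 0, -0.137]], [1, [0, 0, -50], [0, 0, -0.137]], [1, [0, 0, -20], [0, 0, -0.137]], [1, [0, 0, 0], [0, 0, -0.137]], [1, [0, 0, 0], [0, 0, 0]], [1, [0, 0, 0], [0, 0, 0]]]'

```text
time_s: 61.68
ee_pos: [0.4087, -0.3772, 0.2448]
eef_rot: [-3.141, 0.001, -0.053]
force: [0.2, 0.4, -0.6]
grip_width: 0.0272
grip_force: 39.9
```

```bash
python3 held.py 0 14.5; python3 cmp.py pics/held0.png
```

```text
[[278.7 230.4]
 [278.7 183.4]]
collar rows [220] [239]
dark top None u None
togo mm [ 150.6 -313.    77. ] wz -0.007 at [ 0.4087 -0.3772  0.2449] F [-0.8 -0.2 -0.7]
grip 0.027304593160574445 39.887351989746094
score 0.863 du 0 dv 1 (2.0 px/mm, dv<0 = roller ahead)
```

>>> carry_out --commands '[[1, [21.5, -44.7, 0], [0, 0, -0.007]], [1, [21.5, -44.7, 0], [0, 0, 0]], [1, [21.5, -44.7, 0], [0, 0, 0]], [1, [21.5, -44.7, 0], [0, 0, 0]], [1, [21.5, -44.7, 0], [0, 0, 0]], [1, [21.5, -44.7, 0], [0, 0, 0]], [1, [21.5, -44.7, 0], [0, 0, 0]], [1, [0, 0, 37], [0, 0, 0]], [1, [0, 0, 37], [0, 0, 0]], [1, [0, 0, 0], [0, 0, 0]]]'

```text
time_s: 62.98
ee_pos: [0.5718, -0.071, 0.1689]
eef_rot: [-3.141, 0.005, -0.044]
force: [-0.4, 0.4, -0.6]
grip_width: 0.0271
grip_force: 39.9
```

Run:
```python
from h import *
togo(BAY[0]+.008*EX,.1195)
```

```text
togo mm [ 4.5  1.4 49.4] wz 0.001 at [ 0.5718 -0.071   0.1689] F [-0.4  0.4 -0.6]
```

>>> carry_out --commands '[[1, [0, 0, 0], [0, 0, 0]]]'

```text
time_s: 63.1
ee_pos: [0.5735, -0.0716, 0.1729]
eef_rot: [3.141, -0.002, -0.044]
force: [1.1, 0.0, -0.9]
grip_width: 0.027
grip_force: 39.9
```

Run:
```python
from h import *
togo(BAY[0]+.008*EX,.1195)
```

```text
togo mm [ 2.4  0.9 53.4] wz 0.002 at [ 0.5735 -0.0716  0.1729] F [ 1.1  0.  -0.9]
```

>>> carry_out --commands '[[1, [2, 0.7, 20], [0, 0, 0.002]], [1, [0, 0, 15], [0, 0, 0]], [1, [0, 0, 0], [0, 0, 0]], [1, [0, 0, 0], [0, 0, 0]]]'

```text
time_s: 63.6
ee_pos: [0.5753, -0.0722, 0.1372]
eef_rot: [3.141, -0.001, -0.045]
force: [0.2, 0.3, -0.5]
grip_width: 0.0269
grip_force: 39.9
```

Run:
```python
from h import *
togo(BAY[0]+.008*EX,.1195)
```

```text
togo mm [ 0.7  0.3 17.7] wz 0.0 at [ 0.5753 -0.0722  0.1372] F [ 0.2  0.3 -0.5]
```

>>> carry_out --commands '[[1, [0.7, 0.3, 6], [0, 0, 0]], [1, [0, 0, 6], [0, 0, 0]], [1, [0, 0, 5.5], [0, 0, 0]], [1, [0, 0, 0], [0, 0, 0]], [1, [0, 0, 0], [0, 0, 0]]]'

```text
time_s: 64.22
ee_pos: [0.5757, -0.0725, 0.1189]
eef_rot: [3.142, -0.0, -0.045]
force: [0.5, 0.7, -0.5]
grip_width: 0.0269
grip_force: 39.9
```

>>> carry_out --commands '[[1, [-4, 0, 0], [0, 0, 0]], [1, [-4, 0, 0], [0, 0, 0]], [1, [-4, 0, 0], [0, 0, 0]], [1, [0, 0, 0], [0, 0, 0]]]'

```text
time_s: 64.72
ee_pos: [0.5638, -0.072, 0.1191]
eef_rot: [3.141, -0.001, -0.045]
force: [5.6, -0.8, -1.1]
grip_width: 0.0272
grip_force: 39.9
```

>>> carry_out --commands '[[1, [-4, 0, 0], [0, 0, 0]], [1, [-1, 0, 0], [0, 0, 0]], [1, [0, 0, 0], [0, 0, 0]]]'

```text
time_s: 65.1
ee_pos: [0.5592, -0.0718, 0.1192]
eef_rot: [3.141, -0.002, -0.045]
force: [6.3, -1.2, -1.6]
grip_width: 0.0272
grip_force: 39.9
```

>>> carry_out --commands '[[1, [0, 0, 8], [0, 0, 0]], [1, [0, 0, 6], [0, 0, 0]], [1, [0, 0, 4], [0, 0, 0]], [1, [0, 0, 0], [0, 0, 0]]]'

```text
time_s: 65.6
ee_pos: [0.5593, -0.0718, 0.1012]
eef_rot: [3.141, -0.002, -0.045]
force: [6.8, 0.2, 0.5]
grip_width: 0.0273
grip_force: 40.0
```

>>> carry_out --commands '[[1, [0, 0, 2], [0, 0, 0]], [1, [0, 0, 0], [0, 0, 0]], [1, [2, 0, 0], [0, 0, 0]], [1, [1.5, 0, 0], [0, 0, 0]], [1, [0, 0, 0], [0, 0, 0]]]'

```text
time_s: 66.22
ee_pos: [0.5627, -0.0719, 0.0992]
eef_rot: [3.141, -0.001, -0.045]
force: [5.4, -0.7, 1.6]
grip_width: 0.0269
grip_force: 40.0
```

>>> carry_out --commands '[[1, [1.5, 0, 0], [0, 0, 0]], [1, [1, 0, 0], [0, 0, 0]], [1, [0, 0, 0], [0, 0, 0]]]'

```text
time_s: 66.6
ee_pos: [0.5648, -0.072, 0.0989]
eef_rot: [3.142, -0.0, -0.045]
force: [4.8, -0.2, 0.6]
grip_width: 0.0273
grip_force: 40.0
```

>>> carry_out --commands '[[1, [1, 0, 0], [0, 0, 0]], [1, [0.5, 0, 0], [0, 0, 0]], [1, [0, 0, 0], [0, 0, 0]]]'

```text
time_s: 66.97
ee_pos: [0.5661, -0.072, 0.0988]
eef_rot: [-3.142, 0.0, -0.045]
force: [3.7, 0.1, 0.5]
grip_width: 0.0272
grip_force: 40.0
```

>>> carry_out --commands '[[1, [1, 0, 0.8], [0, 0, 0]], [1, [0, 0, 0], [0, 0, 0]], [0.6, [0, 0, 0], [0, 0, 0]], [0.5, [0, 0, 0], [0, 0, 0]], [0.5, [0, 0, 0], [0, 0, 0]], [0.5, [0, 0, -40], [0, 0, 0]], [0.5, [0, 0, -50], [0, 0, 0]], [0.5, [-30, -30, -42], [0, 0, 0]], [0.5, [-35, -35, -30], [0, 0, 0]], [0.5, [-35, -35, -30], [0, 0, 0]]]'

```text
time_s: 68.22
ee_pos: [0.4705, 0.0332, 0.291]
eef_rot: [-3.141, -0.0, -0.046]
force: [0.6, -0.2, 1.0]
grip_width: 0.0473
grip_force: 0.0
```

>>> carry_out --commands '[[0.5, [0, 0, 0], [0, 0, 0]], [0.5, [0, 0, 0], [0, 0, 0]]]'

```text
time_s: 68.47
ee_pos: [0.4719, 0.0321, 0.2895]
eef_rot: [3.141, 0.0, -0.045]
force: [0.2, -0.4, -1.1]
grip_width: 0.047
grip_force: 0.0
```

Run:
```python
from h import *
st()
c=snap('wrist','all.png');rollers(c,.124);print(proj(c,[[*b,.11] for b in BAY]))
cv2.imwrite('pics/allb.png',cv2.resize(c['img'][0:260,90:470],None,fx=2.1,fy=2.1,interpolation=cv2.INTER_CUBIC))
for n in('wrist','top','scene'):
    snap(n);find('roller_a',n,9)
for n in('top','scene'):snap(n);find('squeeze',n)
```

```text
{'time_s': np.float64(68.475), 'qpos': array([-0.009,  0.071,  1.597, -0.   ,  1.474,  1.606]), 'ee_pos': array([0.472, 0.032, 0.29 ]), 'eef_rot': array([ 3.141,  0.   , -0.045]), 'force': array([ 0.156, -0.404, -1.117]), 'grip_force': np.float64(0.0), 'grip_width': np.float64(0.047)}
roller [574.   -1.5] yaw -0.03 size [25.9 46.6] px [312.  76.]
roller [578.4 134.2] yaw -0.044 size [27.4 46.5] px [155.  78.]
roller [575.4  66.1] yaw -0.052 size [26.7 46.7] px [234.  78.]
roller [568.6 -69.2] yaw -0.044 size [26.7 46.6] px [391.  78.]
[[389.16744289  80.6857008 ]
 [311.59270144  80.54659068]
 [233.99526414  80.40743986]
 [156.37512102  80.26824833]]
wrist roller_a 0.89 [0.577  0.1394 0.1079]
wrist roller_a 0.66 [ 0.5703 -0.004   0.1139]
wrist roller_a 0.64 [ 0.2742 -0.2924  0.0177]
wrist roller_a 0.57 [0.5744 0.0665 0.1129]
wrist roller_a 0.55 [ 0.5701 -0.0683  0.1168]
top roller_a 0.63 [ 0.2717 -0.5047  0.0168]
top roller_a 0.59 [ 0.5673 -0.0709  0.1142]
top roller_a 0.55 [ 0.2751 -0.296   0.0175]
scene roller_a 0.79 [5.730e-01 1.000e-04 1.155e-01]
scene roller_a 0.63 [0.5732 0.1387 0.1083]
scene roller_a 0.51 [ 0.2735 -0.501   0.0134]
scene roller_a 0.48 [ 0.5722 -0.0716  0.1121]
scene roller_a 0.48 [0.572  0.0691 0.1087]
scene roller_a 0.25 [0.7222 0.2656 0.0009]
top squeeze 0.9 [0.556  0.4399 0.0973]
scene squeeze 0.83 [0.5528 0.4353 0.1026]
```

View pics/allb.png

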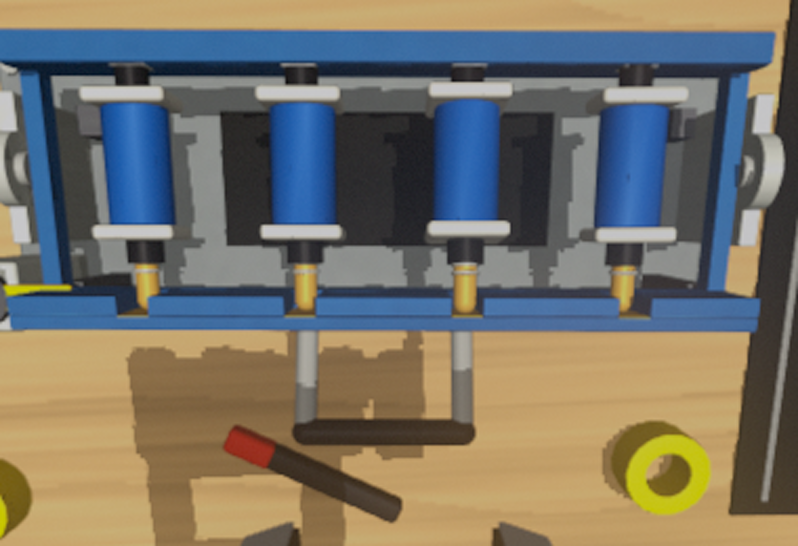

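All four are in their bays. Bay1's roller, at crop (467,160), looks about 3 mm high (the collars show about 2 px higher and the networks' z is about 0.114), so I'll press it down gently with the shut fingertips.

>>> carry_out --commands '[[1, [34, 10, 10], [0, 0, 0]], [1, [34, 10, 30], [0, 0, 0]], [1, [33, 10, 30], [0, 0, 0]], [1, [0, 0, 40], [0, 0, 0]], [1, [0, 0, 40], [0, 0, 0]], [1, [0, 0, 0], [0, 0, 0]], [1, [0, 0, 0], [0, 0, 0]]]'

```text
time_s: 69.9
ee_pos: [0.572, -0.0022, 0.1418]
eef_rot: [3.142, -0.002, -0.045]
force: [0.4, 1.1, 0.5]
grip_width: 0.0004
grip_force: 0.0
```

Run:
```python
from h import *
st();togo(BAY[1],.126)
```

```text
{'time_s': np.float64(69.9), 'qpos': array([-0.068,  0.405,  1.532,  0.   ,  1.202,  1.548]), 'ee_pos': array([ 0.572, -0.002,  0.142]), 'eef_rot': array([ 3.142e+00, -2.000e-03, -4.500e-02]), 'force': array([0.412, 1.121, 0.51 ]), 'grip_force': np.float64(0.0), 'grip_width': np.float64(0.0)}
togo mm [-0.8  0.1 15.8] wz 0.001 at [ 0.572  -0.0022  0.1418] F [0.4 1.1 0.5]
```

>>> carry_out --commands '[[1, [0, 0, 8], [0, 0, 0]], [1, [0, 0, 4], [0, 0, 0]], [1, [0, 0, 0], [0, 0, 0]]]'

```text
time_s: 70.28
ee_pos: [0.5713, -0.0022, 0.1281]
eef_rot: [-3.142, -0.0, -0.045]
force: [0.2, 0.5, -0.6]
grip_width: 0.0006
grip_force: 0.0
```

>>> carry_out --commands '[[1, [0, 0, 1.5], [0, 0, 0]], [1, [0, 0, 1], [0, 0, 0]], [1, [0, 0, 0], [0, 0, 0]]]'

```text
time_s: 70.65
ee_pos: [0.5712, -0.0022, 0.1256]
eef_rot: [3.142, 0.0, -0.045]
force: [-1.8, -0.4, 3.7]
grip_width: 0.0004
grip_force: 1.3
```

>>> carry_out --commands '[[1, [0, 0, 1], [0, 0, 0]], [1, [0, 0, 0], [0, 0, 0]]]'

```text
time_s: 70.9
ee_pos: [0.5713, -0.0022, 0.1245]
eef_rot: [3.142, -0.0, -0.045]
force: [-1.5, -0.2, 2.2]
grip_width: 0.0005
grip_force: 1.0
```

>>> carry_out --commands '[[1, [0, 0, 1], [0, 0, 0]], [1, [0, 0, 0], [0, 0, 0]]]'

```text
time_s: 71.15
ee_pos: [0.5712, -0.0022, 0.1236]
eef_rot: [3.142, 0.0, -0.045]
force: [-3.9, -0.1, 5.2]
grip_width: 0.0005
grip_force: 2.4
```

>>> carry_out --commands '[[1, [0, 0, -46], [0, 0, 0]], [1, [-33, -10, -40], [0, 0, 0]], [1, [-34, -10, -40], [0, 0, 0]], [1, [-34, -10, -40], [0, 0, 0]], [0.2, [0, 0, 0], [0, 0, 0]], [0.2, [0, 0, 0], [0, 0, 0]]]'

```text
time_s: 71.9
ee_pos: [0.4719, 0.0323, 0.2887]
eef_rot: [3.142, 0.001, -0.045]
force: [-0.1, 0.2, -0.3]
grip_width: 0.0169
grip_force: 0.0
```

Run:
```python
from h import *
st()
c=snap('wrist','all2.png');rollers(c,.124)
for n in('wrist','top','scene'):
    snap(n);find('roller_a',n,9)
    if n!='wrist': 
        for d in ctrl.outline_of('squeeze',n)[:1]: ys,xs=np.where(d['region']);print(n,d['score'],xs.min(),xs.max(),ys.min(),ys.max())
```

```text
{'time_s': np.float64(71.9), 'qpos': array([-0.009,  0.072,  1.598, -0.   ,  1.472,  1.607]), 'ee_pos': array([0.472, 0.032, 0.289]), 'eef_rot': array([ 3.142e+00,  1.000e-03, -4.500e-02]), 'force': array([-0.063,  0.162, -0.282]), 'grip_force': np.float64(0.0), 'grip_width': np.float64(0.017)}
roller [578.4 134.2] yaw -0.044 size [27.4 46.4] px [155.  78.]
roller [575.4  66.2] yaw -0.049 size [26.7 46.5] px [234.  78.]
roller [ 5.716e+02 -5.000e-01] yaw -0.044 size [26.2 46.5] px [311.  79.]
roller [568.6 -68.9] yaw -0.044 size [27.2 46.5] px [391.  78.]
wrist roller_a 0.95 [0.5753 0.0688 0.1155]
wrist roller_a 0.94 [ 0.5719 -0.0042  0.1074]
wrist roller_a 0.91 [ 0.568  -0.0697  0.1178]
wrist roller_a 0.84 [ 0.2714 -0.2909  0.0196]
wrist roller_a 0.66 [0.5789 0.1378 0.1084]
top roller_a 0.77 [ 0.2706 -0.5026  0.0183]
top roller_a 0.73 [ 0.5692 -0.0712  0.1136]
top roller_a 0.67 [0.5545 0.4384 0.1007]
top roller_a 0.6 [ 0.2761 -0.2957  0.0169]
top 0.7 89 175 175 246
scene roller_a 0.81 [ 0.5696 -0.0715  0.1099]
scene roller_a 0.67 [0.573  0.0697 0.1104]
scene roller_a 0.65 [ 0.2687 -0.5056  0.0115]
scene roller_a 0.62 [ 0.2715 -0.2892  0.0146]
scene roller_a 0.49 [ 0.5732 -0.0038  0.1079]
scene roller_a 0.48 [0.5753 0.1378 0.1103]
scene roller_a 0.41 [0.3974 0.2935 0.0024]
scene 0.93 360 405 149 202
```

All four rollers are now evenly in line with equal yaw. I'll go to the gun and look at it from above.

>>> carry_out --commands '[[0, [-5, -48.4, 0], [0, 0, 0]], [0, [-5, -48.4, 0], [0, 0, 0]], [0, [-5, -48.4, 0], [0, 0, 0]], [0, [-5, -48.4, 0], [0, 0, 0]], [0, [-5, -48.4, 0], [0, 0, 0]], [0, [-5, -48.4, 0], [0, 0, 0]], [0, [-5, -48.4, 0], [0, 0, 0]], [0, [-5, -48.4, 0], [0, 0, 0]], [0, [0, 0, 0], [0, 0, 0]], [0, [0, 0, 0], [0, 0, 0]]]'

```text
time_s: 73.6
ee_pos: [0.4494, 0.4205, 0.2892]
eef_rot: [3.141, 0.0, -0.045]
force: [-0.8, -1.1, 0.9]
grip_width: 0.0942
grip_force: 0.0
```

Run:
```python
from h import *
st()
c=snap('wrist','gun.png');find('squeeze','wrist')
i=cv2.resize(c['img'][0:330,90:530],None,fx=1.8,fy=1.8,interpolation=cv2.INTER_CUBIC);cv2.imwrite('pics/gunb.png',i)
print(proj(c,[[.5545,.4375,.1],[.5545,.5375,.1],[.6545,.4375,.1]]))
```

```text
{'time_s': np.float64(73.6), 'qpos': array([ 0.693,  0.407,  1.186, -0.   ,  1.549,  2.309]), 'ee_pos': array([0.449, 0.421, 0.289]), 'eef_rot': array([ 3.141,  0.   , -0.045]), 'force': array([-0.769, -1.083,  0.93 ]), 'grip_force': np.float64(0.0), 'grip_width': np.float64(0.094)}
wrist squeeze 0.77 [0.5551 0.4414 0.1004]
[[254.9118628   77.15740374]
 [147.26911271  82.20600067]
 [247.72199715 -47.27433354]]
```

View pics/gunb.png

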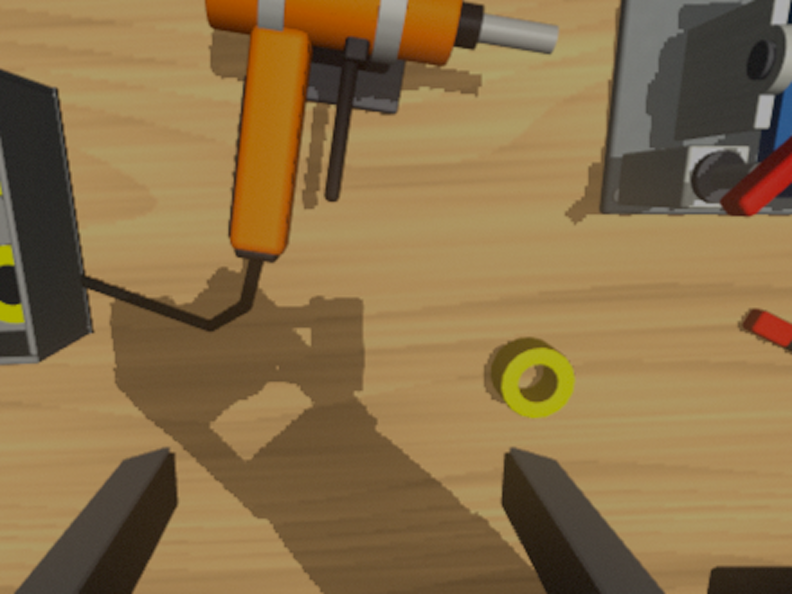

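The picture shows the orange grip (crop x 240–303) and black trigger (340–352) side by side. The midpoint at crop (296,139) agrees with (0.555,0.438). The gun is turned about -0.09 rad relative to the tool.

>>> carry_out --commands '[[0, [0, 0, 0], [0, 0, 0.09]], [0, [34, -10.5, 0], [0, 0, 0]], [0, [34, -10.5, 0], [0, 0, 0]], [0, [34, -10.5, 0], [0, 0, 0]], [0, [0, 0, 45], [0, 0, 0]], [0, [0, 0, 45], [0, 0, 0]], [0, [0, 0, 0], [0, 0, 0]], [0, [0, 0, 0], [0, 0, 0]]]'

```text
time_s: 74.7
ee_pos: [0.5553, 0.4383, 0.2023]
eef_rot: [-3.139, -0.002, -0.136]
force: [0.0, 0.3, 0.2]
grip_width: 0.0939
grip_force: 0.0
```

Run:
```python
from h import *
st()
c=snap('wrist','gun2.png');find('squeeze','wrist')
togo([.555,.438],.084,-.135)
hsv=cv2.cvtColor(c['img'],cv2.COLOR_BGR2HSV);m=(hsv[...,0]>5)&(hsv[...,0]<14)&(hsv[...,1]>200)&(hsv[...,2]>120)
u,v=proj(c,[.5545,.4375,.114])[0];print(u,v)
for r in range(int(v)-40,int(v)+41,20):
    x=np.where(m[r])[0];x=x[(x>u-120)&(x<u+60)]
    dk=np.where(hsv[r,int(u):int(u)+90,2]<50)[0]+int(u)
    if len(x) : print(r,'grip',x.min(),x.max(),np.round(back(c,(x.min(),r),.114),4),'dark',dk[:1],dk[-1:], np.round(back(c,(dk[-1],r),.109),4) if len(dk) else '')
```

```text
{'time_s': np.float64(74.7), 'qpos': array([ 0.616,  0.671,  0.989, -0.   ,  1.478,  2.323]), 'ee_pos': array([0.555, 0.438, 0.202]), 'eef_rot': array([-3.139e+00, -2.000e-03, -1.360e-01]), 'force': array([0.023, 0.292, 0.176]), 'grip_force': np.float64(0.0), 'grip_width': np.float64(0.094)}
wrist squeeze 0.6 [0.5571 0.4425 0.1019]
togo mm [ -0.5   1.  118.5] wz -0.0 at [0.5553 0.4386 0.2025] F [ 0.9 -0.3 -1.3]
279.8969883775927 217.69565131585065
177 grip 283 283 [0.5845 0.4312 0.114 ] dark [] [] 
197 grip 245 282 [0.5736 0.4607 0.114 ] dark [] [] 
217 grip 245 278 [0.5585 0.4631 0.114 ] dark [] [] 
237 grip 244 276 [0.5431 0.4663 0.114 ] dark [] [] 
257 grip 243 274 [0.5272 0.4697 0.114 ] dark [] []
```

>>> carry_out --commands '[[0, [0, 0.5, 40], [0, 0, 0]], [0, [0, 0, 40], [0, 0, 0]], [0, [0, 0, 28], [0, 0, 0]], [0, [0, 0, 10], [0, 0, 0]], [0, [0, 0, 0], [0, 0, 0]], [0, [0, 0, 0], [0, 0, 0]]]'

```text
time_s: 75.55
ee_pos: [0.5552, 0.4384, 0.0835]
eef_rot: [-3.14, -0.002, -0.135]
force: [-0.0, -0.1, -0.6]
grip_width: 0.0941
grip_force: 0.0
```

>>> carry_out --commands '[[0.7, [0, 0, 0], [0, 0, 0]], [0.7, [0, 0, 0], [0, 0, 0]], [0.7, [0, 0, 0], [0, 0, 0]], [0.7, [0, 0, 0], [0, 0, 0]], [0.7, [0, 0, 0], [0, 0, 0]]]' --squeeze 20

```text
time_s: 76.18
ee_pos: [0.5549, 0.441, 0.0815]
eef_rot: [-3.135, -0.002, -0.135]
force: [12.3, 28.6, -11.3]
grip_width: 0.0507
grip_force: 20.1
```

>>> carry_out --commands '[[0.7, [0, -2, 0], [0, 0, 0]], [0.7, [0, -2, 0], [0, 0, 0]], [0.7, [0, 0, 0], [0, 0, 0]]]'

```text
time_s: 76.55
ee_pos: [0.5552, 0.4432, 0.0815]
eef_rot: [-3.139, -0.001, -0.135]
force: [4.2, 9.2, -3.4]
grip_width: 0.0461
grip_force: 19.6
```

>>> carry_out --commands '[[0.7, [0, -1.5, 0], [0, 0, 0]], [0.7, [0, 0, 0], [0, 0, 0]], [0.7, [0, 0, 0], [0, 0, 0]], [0.7, [0, 0, 0], [0, 0, 0]], [0.7, [0, 0, 0], [0, 0, 0]]]'

```text
time_s: 77.18
ee_pos: [0.5552, 0.4433, 0.0815]
eef_rot: [3.141, 0.0, -0.135]
force: [-0.5, -1.3, 1.6]
grip_width: 0.046
grip_force: 19.5
```

>>> carry_out --commands '[[0.8, [0, 0, 0], [0, 0, 0]], [0.8, [0, 0, 0], [0, 0, 0]], [0.8, [0, 0, 0], [0, 0, 0]], [0.8, [0, 0, 0], [0, 0, 0]], [0.8, [0, 0, 0], [0, 0, 0]], [0.8, [0, 0, 0], [0, 0, 0]], [0.8, [0, 0, 0], [0, 0, 0]], [0.8, [0, 0, 0], [0, 0, 0]], [0.8, [0, 0, 0], [0, 0, 0]]]' --squeeze 30

```text
time_s: 78.3
ee_pos: [0.5553, 0.4434, 0.0815]
eef_rot: [3.142, -0.0, -0.135]
force: [0.7, -1.4, 0.3]
grip_width: 0.0458
grip_force: 29.2
```

>>> carry_out --commands '[[0, [0, 0, 0], [0, 0, 0]], [0, [0, 0, 0], [0, 0, 0]], [0, [0, 0, 0], [0, 0, 0]], [0, [0, 0, 0], [0, 0, 0]], [0, [0, 0, -40], [0, 0, 0]], [0, [0, 0, -45], [0, 0, 0]], [0, [0, 0, -45], [0, 0, 0]], [0, [0, 0, -30], [0, 0, 0]]]'

```text
time_s: 79.3
ee_pos: [0.5554, 0.4436, 0.2441]
eef_rot: [-3.14, -0.002, -0.135]
force: [-1.1, -0.3, -0.3]
grip_width: 0.0939
grip_force: 0.0
```

>>> carry_out --commands '[[0.4, [0, 44.7, 0], [0, 0, 0]], [0.4, [0, 44.7, 0], [0, 0, 0]], [0.4, [0, 44.7, 0], [0, 0, 0]], [0.4, [0, 44.7, 0], [0, 0, 0]], [0.4, [-0.7, 44.7, 0], [0, 0, 0]], [0.4, [0, 0, 0], [0, 0, -0.174]], [0.4, [0, 0, 0], [0, 0, -0.174]], [0.4, [0, 0, 0], [0, 0, -0.174]], [0.4, [0, 0, 0], [0, 0, -0.174]], [0.4, [0, 0, 0], [0, 0, -0.174]]]'

```text
time_s: 80.55
ee_pos: [0.5245, 0.2221, 0.2416]
eef_rot: [3.141, -0.001, 0.741]
force: [-0.2, 0.0, 1.2]
grip_width: 0.0561
grip_force: 0.0
```

>>> carry_out --commands '[[0.6, [0, 0, 0], [0, 0, -0.174]], [0.6, [0, 0, 0], [0, 0, -0.174]], [0.6, [0, 0, 0], [0, 0, -0.174]], [0.6, [0, 0, 0], [0, 0, -0.174]], [0.6, [0, 0, 0], [0, 0, -0.174]], [0.6, [0, 0, 0], [0, 0, -0.174]], [0.6, [0, 0, 0], [0, 0, -0.174]], [0.6, [0, 0, 0], [0, 0, -0.174]], [0.6, [0, 0, 0], [0, 0, -0.174]], [0.6, [0, 0, 0], [0, 0, 0]]]'

```text
time_s: 81.8
ee_pos: [0.5245, 0.2221, 0.2416]
eef_rot: [3.141, 0.0, 2.3]
force: [-0.2, 0.4, 0.7]
grip_width: 0.0377
grip_force: 0.0
```

Run:
```python
from h import *
st();snap('wrist','l2.png');find('latch_grip','wrist');togo([.5242,.2222],.141,2.297)
snap('scene');find('roller_a','scene',9);find('handle','scene')
```

```text
{'time_s': np.float64(81.8), 'qpos': array([ 0.336,  0.319,  1.412,  0.   ,  1.41 , -0.393]), 'ee_pos': array([0.524, 0.222, 0.242]), 'eef_rot': array([3.141, 0.   , 2.3  ]), 'force': array([-0.219,  0.426,  0.662]), 'grip_force': np.float64(0.0), 'grip_width': np.float64(0.038)}
wrist latch_grip 0.66 [0.5239 0.2184 0.1513]
togo mm [ 3.000e-01 -1.000e-01  1.006e+02] wz -0.0 at [0.5245 0.2221 0.2416] F [ 0.1 -1.  -0.3]
scene roller_a 0.74 [0.5735 0.0691 0.1102]
scene roller_a 0.69 [ 0.2721 -0.2885  0.016 ]
scene roller_a 0.54 [ 0.5767 -0.0018  0.1078]
scene roller_a 0.5 [ 0.5697 -0.0727  0.1143]
scene roller_a 0.46 [0.5744 0.1379 0.1111]
scene roller_a 0.46 [ 0.2712 -0.501   0.0121]
scene handle 0.72 [0.4574 0.0379 0.1261]
```

>>> carry_out --commands '[[0.6, [0, 0, 40], [0, 0, 0]], [0.6, [0, 0, 35], [0, 0, 0]], [0.6, [0, 0, 25], [0, 0, 0]], [0.6, [0, 0, 0], [0, 0, 0]], [1, [0, 0, 0], [0, 0, 0]], [1, [0, 0, 0], [0, 0, 0]], [1, [0, 0, 0], [0, 0, 0]], [1, [0, 0, 0], [0, 0, 0]]]' --squeeze 15

```text
time_s: 83.05
ee_pos: [0.5247, 0.2222, 0.1422]
eef_rot: [3.14, 0.001, 2.301]
force: [0.8, 0.7, 5.2]
grip_width: 0.0109
grip_force: 15.0
```

>>> carry_out --commands '[[1, [0, 0, 0], [0, 0, -0.15]], [1, [0, 0, 0], [0, 0, -0.15]], [1, [0, 0, 0], [0, 0, -0.15]], [1, [0, 0, 0], [0, 0, -0.15]], [1, [0, 0, 0], [0, 0, 0]]]'

```text
time_s: 83.68
ee_pos: [0.5241, 0.221, 0.1422]
eef_rot: [-3.14, -0.0, 2.903]
force: [-6.5, -7.8, 10.1]
grip_width: 0.0105
grip_force: 15.0
```

>>> carry_out --commands '[[1, [0.7, -1.4, -1], [0, 0, 0]], [1, [0, 0, 0], [0, 0, -0.15]], [1, [0, 0, 0], [0, 0, -0.15]], [1, [0, 0, 0], [0, 0, -0.15]], [1, [0, 0, 0], [0, 0, -0.15]], [1, [0, 0, 0], [0, 0, -0.15]], [1, [0, 0, 0], [0, 0, -0.12]], [1, [0, 0, 0], [0, 0, 0]]]'

```text
time_s: 84.68
ee_pos: [0.5242, 0.2189, 0.1423]
eef_rot: [-3.138, -0.001, -2.511]
force: [5.7, -13.1, -2.7]
grip_width: 0.0107
grip_force: 15.0
```

>>> carry_out --commands '[[0.6, [0, 0, 0], [0, 0, 0]], [0.6, [0, 0, 0], [0, 0, 0]], [0.6, [0, 0, -40], [0, 0, 0]], [0.6, [0, 0, -40], [0, 0, 0.1728]], [0.6, [0, 0, -30], [0, 0, 0.1728]], [0.6, [0, 0, 0], [0, 0, 0.1728]], [0.6, [0, 0, 0], [0, 0, 0.1728]], [0.6, [0, 0, 0], [0, 0, 0.1728]], [0.6, [0, 0, 0], [0, 0, 0.1728]], [0.6, [0, 0, 0], [0, 0, 0.1728]]]'

```text
time_s: 85.92
ee_pos: [0.5233, 0.2211, 0.2525]
eef_rot: [3.141, -0.0, 2.556]
force: [-0.3, -0.1, 0.2]
grip_width: 0.0378
grip_force: 0.0
```

>>> carry_out --commands '[[0.6, [0, 0, 0], [0, 0, 0.1728]], [0.6, [0, 0, 0], [0, 0, 0.1728]], [0.6, [0, 0, 0], [0, 0, 0.1728]], [0.6, [0, 0, 0], [0, 0, 0.1728]], [0.6, [0, 0, 0], [0, 0, 0.1728]], [0.6, [0, 0, 0], [0, 0, 0.1728]], [0.6, [-46.5, -13.7, 0], [0, 0, 0]], [0.6, [-46.5, -13.7, 0], [0, 0, 0]], [0.6, [-46.5, -13.7, 0], [0, 0, 0]], [0.6, [-46.5, -13.7, 0], [0, 0, 0]]]'

```text
time_s: 87.18
ee_pos: [0.4593, 0.0365, 0.2526]
eef_rot: [3.141, -0.0, 1.525]
force: [0.4, -0.4, 0.4]
grip_width: 0.0378
grip_force: 0.0
```

>>> carry_out --commands '[[0.6, [0, 0, 0], [0, 0, 0]], [0.6, [0, 0, 0], [0, 0, 0]]]'

```text
time_s: 87.42
ee_pos: [0.4603, 0.038, 0.2527]
eef_rot: [3.141, -0.0, 1.524]
force: [0.5, -0.4, -0.1]
grip_width: 0.0374
grip_force: 0.0
```

Run:
```python
from h import *
st();togo([.461,.0358],.118,1.526)
c=snap('top');find('latch_grip','top');find('handle','top')
c=snap('scene');find('handle','scene');find('latch_grip','scene')
i=c['img'];u,v=proj(c,[.524,.222,.11])[0].astype(int);print(u,v)
hsv=cv2.cvtColor(i,cv2.COLOR_BGR2HSV);m=(hsv[...,0]>24)&(hsv[...,0]<34)&(hsv[...,1]>150)
ys,xs=np.where(m[v-20:v+20,u-30:u+30]);print('yellow scene',[np.round(back(c,(a+u-30,b+v-20),.10),3)[:2] for a,b in list(zip(xs,ys))[::15]])
```

```text
{'time_s': np.float64(87.425), 'qpos': array([0.003, 0.065, 1.688, 0.   , 1.388, 0.049]), 'ee_pos': array([0.46 , 0.038, 0.253]), 'eef_rot': array([ 3.141, -0.   ,  1.524]), 'force': array([ 0.536, -0.422, -0.072]), 'grip_force': np.float64(0.0), 'grip_width': np.float64(0.037)}
togo mm [ -2.2   0.8 134.7] wz -0.002 at [0.4603 0.038  0.2527] F [ 0.5 -0.4 -0.1]
top latch_grip 0.57 [0.528  0.2172 0.1491]
scene handle 0.78 [0.4613 0.036  0.1242]
scene latch_grip 0.47 [0.5283 0.2206 0.1463]
326 177
yellow scene [array([0.459, 0.214])]
```

>>> carry_out --commands '[[0.65, [-2, 0.8, 45], [0, 0, 0]], [0.65, [0, 0, 45], [0, 0, 0]], [0.65, [0, 0, 30], [0, 0, 0]], [0.65, [0, 0, 14], [0, 0, 0]], [0.65, [0, 0, 0], [0, 0, 0]], [1, [0, 0, 0], [0, 0, 0]], [1, [0, 0, 0], [0, 0, 0]], [1, [0, 0, 0], [0, 0, 0]]]' --squeeze 12

```text
time_s: 88.72
ee_pos: [0.4616, 0.0355, 0.1193]
eef_rot: [3.139, -0.0, 1.524]
force: [4.0, -0.4, 1.5]
grip_width: 0.0116
grip_force: 12.0
```

>>> carry_out --commands '[[1, [0, 0, 0], [0, 0, 0]], [1, [0, 2, -6], [0, 0, 0]], [1, [0, 2, -6.3], [0, 0, 0]], [1, [0, 0, 0], [0, 0, 0]]]'

```text
time_s: 89.22
ee_pos: [0.4652, 0.0353, 0.1311]
eef_rot: [3.141, -0.0, 1.524]
force: [4.8, 0.3, -0.5]
grip_width: 0.0115
grip_force: 12.0
```

>>> carry_out --commands '[[1, [0, 2.7, -5.9], [0, 0, 0]], [1, [0, 2.7, -5.8], [0, 0, 0]], [1, [0, 3.3, -5.5], [0, 0, 0]], [1, [0, 3.3, -5.5], [0, 0, 0]], [1, [0, 3.9, -5.2], [0, 0, 0]], [1, [0, 3.9, -5.1], [0, 0, 0]], [1, [0, 0, 0], [0, 0, 0]]]'

```text
time_s: 90.1
ee_pos: [0.4837, 0.0344, 0.1647]
eef_rot: [-3.139, 0.0, 1.525]
force: [-12.4, -0.1, 9.6]
grip_width: 0.0117
grip_force: 12.0
```

Run:
```python
from h import *
st()
for n in('scene','top'):snap(n);find('handle',n);find('roller_a',n,9)
```

```text
{'time_s': np.float64(90.1), 'qpos': array([-0.004,  0.196,  1.749, -0.   ,  1.198,  0.042]), 'ee_pos': array([0.484, 0.034, 0.165]), 'eef_rot': array([-3.139,  0.   ,  1.525]), 'force': array([-12.44 ,  -0.102,   9.587]), 'grip_force': np.float64(12.001), 'grip_width': np.float64(0.012)}
scene handle 0.9 [0.4801 0.0386 0.1701]
scene roller_a 0.85 [0.5786 0.0678 0.1055]
scene roller_a 0.84 [0.5748 0.1382 0.1059]
scene roller_a 0.81 [ 0.5804 -0.0019  0.1069]
scene roller_a 0.69 [ 0.5743 -0.0733  0.1112]
scene roller_a 0.65 [ 0.2707 -0.5042  0.0113]
top roller_a 0.76 [ 0.2766 -0.2956  0.0141]
top roller_a 0.57 [ 0.2723 -0.5041  0.0208]
top roller_a 0.54 [ 0.5749 -0.0704  0.1125]
top roller_a 0.44 [0.5789 0.1394 0.1064]
```

>>> carry_out --commands '[[1, [0, -1.5, -1.5], [0, 0, 0]], [1, [0, 4.4, -4.7], [0, 0, 0]], [1, [0, 4.4, -4.7], [0, 0, 0]], [1, [0, 4.7, -4.4], [0, 0, 0]], [1, [0, 4.7, -4.4], [0, 0, 0]], [1, [0, 0, 0], [0, 0, 0]]]'

```text
time_s: 91.15
ee_pos: [0.502, 0.0336, 0.1844]
eef_rot: [3.14, 0.0, 1.524]
force: [-1.2, -1.0, 3.2]
grip_width: 0.0115
grip_force: 12.0
```

>>> carry_out --commands '[[1, [0, 5.3, -3.8], [0, 0, 0]], [1, [0, 5.5, -3.5], [0, 0, 0]], [1, [0, 5.6, -3.1], [0, 0, 0]], [1, [0, 5.8, -2.8], [0, 0, 0]], [1, [0, 0, 0], [0, 0, 0]]]'

```text
time_s: 91.78
ee_pos: [0.5239, 0.0326, 0.1979]
eef_rot: [3.14, -0.0, 1.524]
force: [-4.7, -1.0, 8.0]
grip_width: 0.0115
grip_force: 12.0
```

>>> carry_out --commands '[[1, [0, 5.9, -2.5], [0, 0, 0]], [1, [0, 5, -2], [0, 0, 0]], [1, [0, 0, 0], [0, 0, 0]]]'

```text
time_s: 92.15
ee_pos: [0.5348, 0.0321, 0.2022]
eef_rot: [3.14, -0.0, 1.524]
force: [-3.0, -0.2, 6.6]
grip_width: 0.0116
grip_force: 12.0
```

Run:
```python
from h import *
st()
for n in('scene','top'):snap(n);find('handle',n);find('roller_a',n,9);find('pivot',n)
```

```text
{'time_s': np.float64(92.15), 'qpos': array([-0.008,  0.27 ,  1.567, -0.   ,  1.303,  0.038]), 'ee_pos': array([0.535, 0.032, 0.202]), 'eef_rot': array([ 3.14 , -0.   ,  1.524]), 'force': array([-2.968, -0.168,  6.556]), 'grip_force': np.float64(12.001), 'grip_width': np.float64(0.012)}
scene handle 0.59 [4.025e-01 8.090e-02 4.000e-04]
scene handle 0.57 [0.5338 0.0362 0.2068]
scene roller_a 0.81 [0.5824 0.1347 0.1087]
scene roller_a 0.78 [ 0.2717 -0.2898  0.0172]
scene roller_a 0.75 [ 0.5817 -0.0021  0.105 ]
scene roller_a 0.74 [0.584  0.0685 0.1026]
scene roller_a 0.57 [ 0.2686 -0.5012  0.0124]
scene roller_a 0.52 [ 0.5803 -0.07    0.1078]
scene pivot 0.91 [0.5772 0.0323 0.0995]
top roller_a 0.8 [ 0.2728 -0.2924  0.0138]
top roller_a 0.65 [ 0.2704 -0.5038  0.0163]
top roller_a 0.56 [0.5845 0.1357 0.1049]
top roller_a 0.48 [ 0.5761 -0.0718  0.1061]
```

>>> carry_out --commands '[[1, [0, 3, -1.5], [0, 0, 0]], [1, [0, 2, -1.5], [0, 0, 0]], [1, [0, 0, 0], [0, 0, 0]]]'

```text
time_s: 92.92
ee_pos: [0.5383, 0.0319, 0.2037]
eef_rot: [-3.138, 0.0, 1.524]
force: [-8.9, -0.9, -0.1]
grip_width: 0.0117
grip_force: 12.0
```

>>> carry_out --commands '[[1, [0, 3, -1], [0, 0, 0]], [1, [0, 0, 0], [0, 0, 0]]]'

```text
time_s: 93.18
ee_pos: [0.5394, 0.0319, 0.2036]
eef_rot: [-3.132, 0.0, 1.525]
force: [-24.5, -0.2, 0.2]
grip_width: 0.0134
grip_force: 12.0
```

>>> carry_out --commands '[[1, [0, -2.5, 0], [0, 0, 0]], [0.78, [0, 0, 0], [0, 0, 0]], [0.76, [0, 0, 0], [0, 0, 0]], [0.76, [0, 0, -10], [0, 0, 0]], [0.76, [0, 0, -30], [0, 0, 0]], [0.76, [0, 0, -40], [0, 0, 0]], [0.76, [-20, -30, -10], [0, 0, 0]], [0.76, [-20, -30, 0], [0, 0, 0]], [0.76, [0, 0, 0], [0, 0, 0]], [0.76, [0, 0, 0], [0, 0, 0]]]'

```text
time_s: 94.42
ee_pos: [0.4785, -0.0052, 0.2958]
eef_rot: [3.14, -0.0, 1.524]
force: [0.1, -0.1, 0.8]
grip_width: 0.0226
grip_force: 0.0
```

Run:
```python
from h import *
st()
for n in('scene','top','wrist'):
    snap(n);find('handle',n);find('roller_a',n,9);find('latch_grip',n)
b=[(x,y) for x,y in[p+EX*.0054*0 for p in BAY]]
th=1.0
print('bays at 1.0 rad', [np.round([*(p+EX*.01*np.sin(th)),.1+.01*np.cos(th)],4) for p in BAY])
```

```text
{'time_s': np.float64(94.425), 'qpos': array([-0.087,  0.081,  1.572,  0.   ,  1.487, -0.041]), 'ee_pos': array([ 0.479, -0.005,  0.296]), 'eef_rot': array([ 3.14 , -0.   ,  1.524]), 'force': array([ 0.077, -0.093,  0.773]), 'grip_force': np.float64(0.0), 'grip_width': np.float64(0.023)}
scene handle 0.73 [0.5385 0.0359 0.2068]
scene roller_a 0.72 [ 0.2726 -0.2924  0.0147]
scene roller_a 0.65 [ 0.5813 -0.0748  0.1051]
scene roller_a 0.55 [0.583  0.0701 0.1057]
scene roller_a 0.52 [ 0.5817 -0.0007  0.1057]
scene roller_a 0.51 [0.5807 0.1349 0.1065]
scene roller_a 0.46 [ 0.2725 -0.5042  0.0131]
scene latch_grip 0.69 [ 0.774   0.0208 -0.0016]
scene latch_grip 0.51 [0.5287 0.2167 0.1478]
top roller_a 0.58 [ 0.2756 -0.2948  0.014 ]
top roller_a 0.57 [0.5836 0.1361 0.1065]
top roller_a 0.54 [ 0.2691 -0.5045  0.0178]
top latch_grip 0.47 [0.5286 0.2172 0.1511]
wrist handle 0.73 [0.5376 0.0372 0.2063]
wrist handle 0.23 [ 0.5781 -0.0049  0.1018]
wrist roller_a 0.71 [ 0.58   -0.0043  0.102 ]
wrist roller_a 0.7 [0.5883 0.0665 0.1085]
wrist roller_a 0.58 [ 0.6029 -0.      0.0698]
bays at 1.0 rad [array([ 0.5764, -0.0726,  0.1054]), array([ 0.5796, -0.0027,  0.1054]), array([0.5828, 0.0673, 0.1054]), array([0.586 , 0.1372, 0.1054])]
```

The handle sits at the 1.0 rad position, all four rollers are at the tipped bay centres, the latch is open and the robot is clear. Handing in.

```bash
python3 -c "
from station import ctrl
print(ctrl.hand_in())"
```

```text
the job is handed in; nothing more can be done
None
```

I handed the job in at about 94 s, but the hand-in returned no verdict, so whether it passed is not known. As measured beforehand, all four rollers were seated, the trigger had been squeezed and released, the latch was open, and the frame was tipped back against its stop.

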